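# Load pressed pellets into a shuttered feeder with a chute

### The arm

A 6-joint arm with a two-finger parallel gripper is mounted at the origin on the work surface. World frame = base frame: x ahead of the robot, y to its left, z up, the work surface at z = 0. Lengths are in m, angles in rad, forces in N, time in s.
With the tool pointing down it reaches from about 0.425 to 0.925 m from the base axis. Payload 12.5 kg.
Tool frame: the origin (TCP) lies on the centre line of the jaws, within the pads' length; the fingertips stand 8 mm ahead of it and the grasp point (between the pads) lies 11 mm behind it; x points along the fingers, y is the direction in which the jaws open and shut, and the axes are right-handed (so a half turn about x gives the same grasp; the last joint's range is limited). The gripper opens to 85 mm and grips with 20 to 120 N. Pads are 22 mm wide; open, the fingers measure 114 mm over their backs; the gripper's body (76 mm by 85 mm) begins 54 mm behind the grasp point. The pads swing forward as they close: fully open they stand 13 mm farther back than shut.
Start: joints at [1.235, 0.491, 1.559, -0, 1.092, -0.106], TCP at [0.142, 0.609, 0.239] pointing down, gripper open.
Joint ranges: [-3.1, 3.1], [-0.84, 2.19], [0.05, 2.79], [-1.13, 4.28], [0.06, 2.93], [-2.69, 2.69]. Speed limits (rad/s): [2.22, 2.22, 2.79, 3.14, 3.14, 3.14].

### API

Orientations are given as [roll, pitch, yaw] about the fixed x, y, z axes, in that order (R = Rz(yaw) Ry(pitch) Rx(roll)).
In Python, from bench import env gives the robot as it stands.
- The arm moves only by the tool jog_arm, never from a script. Its argument "deltas" is a list that holds one entry, the list of rows, each a list of 5 numbers: the shift along the tool's x, y, z in mm, then the turn about the tool's x in degrees, then the gripper's target within -1 to 1 (shut at 1, half-way at 0, fully open at -1). In form: [[[x, y, z, twist, jaw], ...]]. A call has exactly 8 rows; each row shifts and turns the pose as measured when the row begins, along the tool's axes as they then stand; what a row does not reach is not made up. A row lasts 1/8 s, in which the tool goes at most 62.5 mm and 10.7 degrees, less where a joint would pass 70% of its speed; a pose out of reach is approached as far as the arm can. A call is refused whole if a number of a shift passes 62.5 or a number of a turn 10.7, either way. A call with a gripper value outside its range is refused whole. The fingers move at their own pace and stop on an object; the grip force is fixed at half the most. Time passes only in rows, so rows that do not move let the fingers close, or fill a call up. It gives the time, the measured TCP pose, the force and the opening at its end, in the units of the state.
- env.read_state(): the state, without advancing time (a new reading comes with each control period).
- env.camera(name): name is "side" or "top" or "wrist"; returns a dict with "img" (480x640x3 uint8, red, green, blue), "vfov" (degrees; the focal length in pixels is half the picture's height over the tangent of half this angle, whatever the lens; pixels are square), "cx", "cy" (the principal point, pixels), "extrinsics" (4x4, takes a point from camera to world coordinates); the wrist camera has in their place "tool_from_camera" (4x4, takes a point from camera to tool coordinates, whose origin is the TCP and whose axes are the tool frame's). Camera axes: x right, y down, z forward; pixel columns grow to the right and rows downward; lengths in m; the calibration is good to about 2 mm. A picture is of the moment at which its call begins: read the wrist's pose just before it. There is no depth.
- env.finish_job(): hands the job in, once; it reports no verdict.
The state is a dict: "time_s": time; "qpos": joint angles; "dq": joint speeds; "effort": joint torques, N m; "tcp_pos": TCP position; "tcp_rot": TCP orientation; "ft_force": force on the tool from outside, world axes, zero at the start; "moment": the same for the moment, N m; "finger_gap": finger opening in m.
Only numpy, scipy, OpenCV 4.12 (cv2) and the standard library are available. Lean on these libraries where they do the work, as an engineer would, in place of code of your own. Each camera call takes 0.05 s, during which the arm holds its last target.

### The job

Pick up the loading chute with its four pellets, push the feeder's spring shutter back with the chute's two prongs until it bears firmly on its stop (over 10 N, but never more than 22 N), and, holding it open, tip the chute so that all four pellets slide through the mouth into the feeder's hopper. Then set the empty chute back down flat in the middle of its rubber mat and let go. Only the chute may press on the feeder; do not touch the pellets with the gripper, and leave everything else on the bench where it is.

Things in the scene. Friction and masses are not known exactly. Their poses are not given: they have to be found in the camera images.
- chute: Open aluminium channel, 160 g (varies), closed rear. Origin: centre line, underside, at the best place to grip across the walls from above; x to the open nose, z up. Outer width 28 mm, inner 22; walls 30 mm high, floor 3 mm thick, both from x = -70 (end wall) to 60 mm (floor lip). Pellets start to slide at 14 to 20 degrees of tilt, run well at 35; carry it near level.
- chute_tips (a point): Point midway between the chute's two prong tips (chute x = 86, z = 12 mm; axes as the chute). The prongs are the side walls carried on 26 mm beyond the floor lip, 3 mm thick, 8 mm high, 22 mm apart inside; each ends in a round of 4 mm radius about this height, so the foremost point is 4 mm ahead. Turning about this point while pressing keeps the shutter where it is.
- mat: Flat grey rubber mat, fixed, 210 (x) x 110 (y) x 3 mm, on which the chute lies. Origin: centre of its underside on the bench.
- feeder: Fixed feeder: clear hopper 130 (x) x 110 (y) x 70 mm, walls 4, floor 6 mm thick, under a white head plate (156 mm long, 70 to 74 mm high). Origin: centre of its underside; x = the way the chute pushes, z up. The plate has a mouth 28 x 28 mm at y = 0 and two cheeks beside it, 38 mm apart, 100 mm high, reaching 20 mm in front of it. Nothing is higher than 113 mm.
- shutter_mid (a point): Middle of the shut shutter's upright steel flange (36 mm wide, 75 to 113 mm high; front face here, above the mouth's front edge) IF the head is in its middle place; fixed to the feeder, same axes. The head with mouth, cheeks and shutter is clamped up to 14 mm either way along x from there, which is not reported: feel for it.
- mouth_mid (a point): Centre of the mouth in the head plate's top if the head is in its middle place (same +-14 mm in x). Pushing the flange in +x uncovers the mouth in front of it: 28 mm of travel to a firm stop; the spring takes 3 N at first, 8.6 N at the stop, and shuts it again. Pellets drop surely only when it is nearly fully open. Tipping the chute with its prongs held on the flange pours them in.
- pellet0: Grey pressed pellet, a smooth disc 18 mm in diameter, 8 mm thick, 12 g, starting flat in the chute, one of a row of four. Origin: centre of its underside.
- pellet1: Grey pressed pellet, a smooth disc 18 mm in diameter, 8 mm thick, 12 g, starting flat in the chute, one of a row of four. Origin: centre of its underside.
- pellet2: Grey pressed pellet, a smooth disc 18 mm in diameter, 8 mm thick, 12 g, starting flat in the chute, one of a row of four. Origin: centre of its underside.
- pellet3: Grey pressed pellet, a smooth disc 18 mm in diameter, 8 mm thick, 12 g, starting flat in the chute, one of a row of four. Origin: centre of its underside.
- beaker: Bystander: glass beaker, 64 mm wide, 85 mm high. Origin: centre of its underside.
- dish: Bystander: low glass dish, 60 mm wide, 14 mm high. Origin: centre of its underside.
- vial: Bystander: small amber vial, 28 mm wide, 50 mm high. Origin: centre of its underside.
- jar: Bystander: amber jar, 56 mm wide, 80 mm high. Origin: centre of its underside.
- flask: Bystander: glass bottle, 70 mm wide, 170 mm high. Origin: centre of its underside.
- driver: Bystander: screwdriver, 160 mm long, lying along its x. Origin: on its underside.
- brush: Bystander: brush, 160 mm long, lying along its x. Origin: on its underside.
Mind the look-alikes: they are no part of the job. What is shaped like the chute but green or yellow is not meant. What is shaped like the feeder but green is not meant.

How it is judged:
On the way, in this order (a step that is already met when the one before it is completed fails the run):
1. the chute bears the shutter firmly against its stop (contact force between chute and feeder above 10 N), for 0.2 s.
2. all four pellets are inside the feeder's hopper (x of pellet0 in the frame of feeder between -0.064 and 0.064 m and y of pellet0 in the frame of feeder between -0.054 and 0.054 m and z of pellet0 in the frame of feeder between -0.002 and 0.066 m and x of pellet1 in the frame of feeder between -0.064 and 0.064 m and y of pellet1 in the frame of feeder between -0.054 and 0.054 m and z of pellet1 in the frame of feeder between -0.002 and 0.066 m and x of pellet2 in the frame of feeder between -0.064 and 0.064 m and y of pellet2 in the frame of feeder between -0.054 and 0.054 m and z of pellet2 in the frame of feeder between -0.002 and 0.066 m and x of pellet3 in the frame of feeder between -0.064 and 0.064 m and y of pellet3 in the frame of feeder between -0.054 and 0.054 m and z of pellet3 in the frame of feeder between -0.002 and 0.066 m), for 0.2 s.
At the end, for the whole second after the job is handed in: All four pellets lie inside the feeder's hopper, below its head plate; the chute lies flat (within 0.1 rad) and still on the mat, its origin within 60 mm along and 35 mm across of the mat's centre, released (all of step 2 and x of chute in the frame of mat between -0.06 and 0.06 m and y of chute in the frame of mat between -0.035 and 0.035 m and height (world z) of chute below 0.01 m and angle between chute's own z axis and vertical below 0.1 rad and linear speed of chute below 0.02 m/s); the robot touches nothing.
It fails at once if the chute pushes on the feeder with more than 22 N (contact force between chute and feeder above 22 N).
It fails at once if the gripper touches a pellet (contact force between the fingers and pellet0 above 0.3 N or contact force between the fingers and pellet1 above 0.3 N or contact force between the fingers and pellet2 above 0.3 N or contact force between the fingers and pellet3 above 0.3 N).
It fails at once if a bystander is moved by more than 20 mm (distance of any of beaker, dish, vial, jar, flask, driver, brush from where it was at the start of the episode above 0.02 m).
It fails at once if the robot's arm or fingers lean on the feeder with more than 5 N (contact force between any of the arm, the fingers and feeder above 5 N).
It also fails if it takes over 67 s, if anything falls off the work surface, if the arm or the gripper's body presses on something with over 40 N, if the wrist force passes 120 N, or if a joint passes its speed limit or range.

## Working session

There is one attempt and no reset: what is moved stays moved. The work goes in short steps, Python scripts to look and compute and a tool call to move; the robot and the scene stay as the last step left them, time stands still between calls to the robot, and variables do not carry over. Pictures are saved under pics/ and viewed, and the job is handed in when it is done.

Besides the shell and the picture viewer there is one more tool, called after "Call:" by a JSON object that holds its "method" and its "body". jog_arm: Moves the arm, as the interface text tells. Its arguments: {"type":"object","properties":{"deltas":{"type":"array"}},"required":["deltas"]}

```bash
mkdir -p pics; ls; python3 - <<'E'
from bench import env
import cv2
s=env.read_state()
print(s)
for n in ("top","side","wrist"):
    c=env.camera(n)
    cv2.imwrite(f"pics/{n}0.png",c["img"][:,:,::-1])
    print(n,c["vfov"],c["cx"],c["cy"],c.get("extrinsics",c.get("tool_from_camera")))
E
```

```text
pics
{'time_s': 0.0, 'qpos': array([ 1.23538016e+00,  4.91551621e-01,  1.55948319e+00,  7.05394785e-06,
        1.09170897e+00, -1.05590947e-01]), 'dq': array([ 9.59675722e-04,  1.32405792e-03, -2.39314376e-03, -4.25344418e-05,
        1.49045880e-03,  5.77827636e-04]), 'effort': array([-2.11340237e-03, -6.18431139e+01, -2.61596400e+01, -8.28694374e-05,
        4.02876001e-03, -2.19013765e-05]), 'tcp_pos': array([0.14227266, 0.60835008, 0.23872105]), 'tcp_rot': array([-1.68182194,  1.56964519, -1.91165042]), 'ft_force': array([-0.39904169, -0.0296724 ,  0.55043376]), 'moment': array([-0.00424926, -0.03359552, -0.00100238]), 'finger_gap': 0.08526583525964442}
top 53.47776904639577 321.2106152607236 235.46400059839212 [[ 0.00659205 -0.98559641  0.16898601  0.25666581]
 [-0.99991944 -0.0083299  -0.00957716 -0.06632355]
 [ 0.01084685 -0.16890926 -0.98557192  1.17069566]
 [ 0.          0.          0.          1.        ]]
side 57.52555185273544 320.37458812741716 237.77926775030946 [[-0.98981705 -0.10348251  0.09774242  0.36294566]
 [-0.14154432  0.64278389 -0.75285727  0.76479856]
 [ 0.01508031 -0.75902585 -0.65088582  0.85419196]
 [ 0.          0.          0.          1.        ]]
wrist 62.06872276021653 318.03469688780166 241.1287249535466 [[ 5.87567399e-04 -2.73950000e-01  9.61743756e-01 -1.35047038e-01]
 [ 9.99999752e-01 -2.12770004e-04 -6.71546440e-04 -5.42030138e-04]
 [ 3.88600371e-04  9.61743912e-01  2.73949807e-01 -6.86048807e-02]
 [ 0.00000000e+00  0.00000000e+00  0.00000000e+00  1.00000000e+00]]
```

View pics/top0.png

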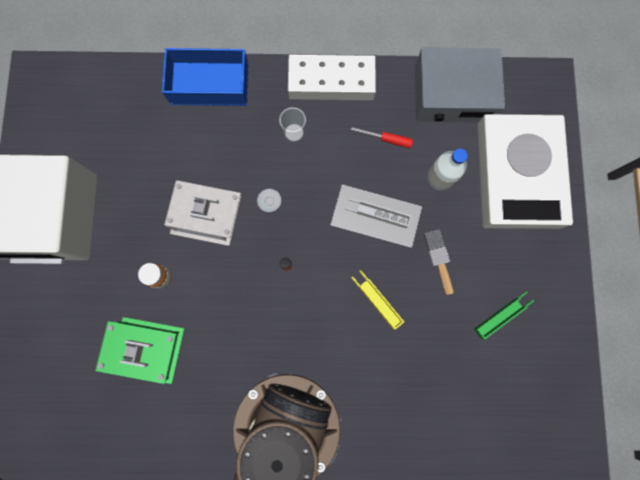

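View pics/side0.png

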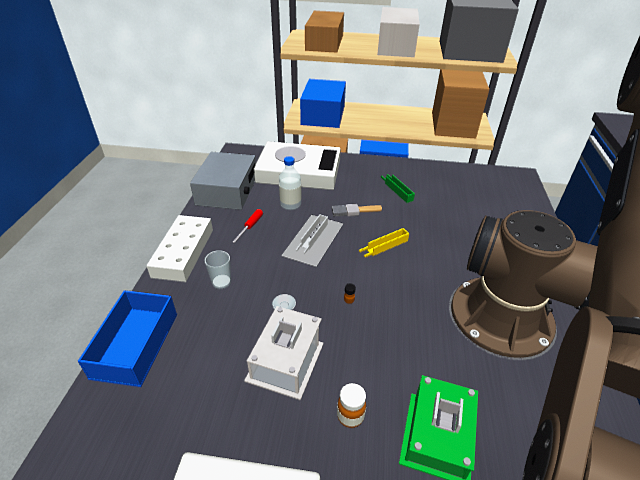

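View pics/wrist0.png

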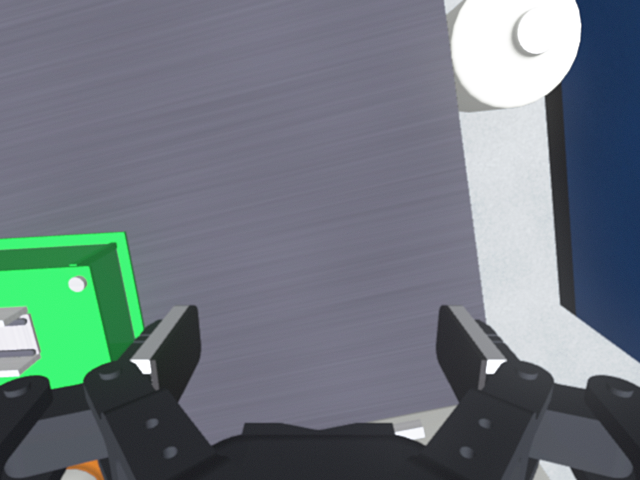

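```bash
python3 - <<'E'
import cv2
t=cv2.imread("pics/top0.png"); s=cv2.imread("pics/side0.png")
cv2.imwrite("pics/a1.png",cv2.resize(t[170:260,150:260],None,fx=7,fy=6.5,interpolation=2)[:600,:800])
cv2.imwrite("pics/a2.png",cv2.resize(t[175:255,320:430],None,fx=7,fy=7,interpolation=2)[:600,:800])
cv2.imwrite("pics/a3.png",cv2.resize(s[300:405,235:335],None,fx=5.7,fy=5.7,interpolation=2)[:600,:800])
cv2.imwrite("pics/a4.png",cv2.resize(s[195:280,270:370],None,fx=7,fy=7,interpolation=2)[:600,:800])
E
```

```text
(no output)
```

View pics/a1.png

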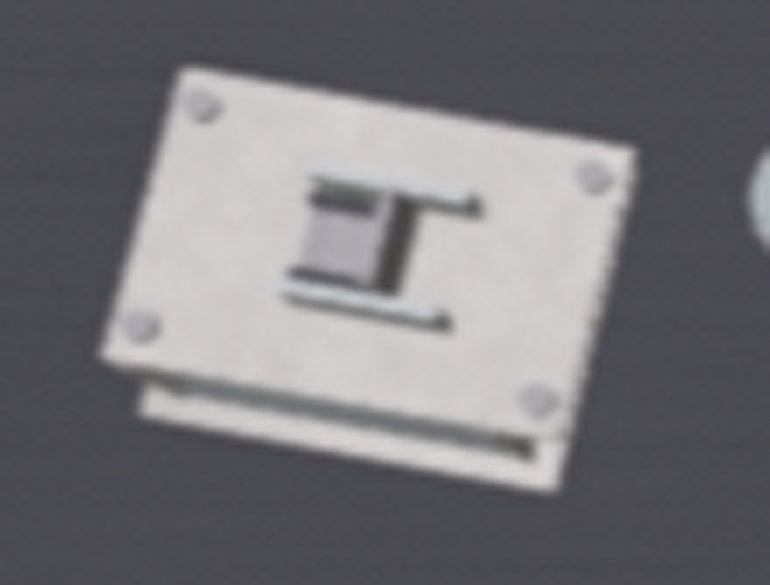

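View pics/a2.png

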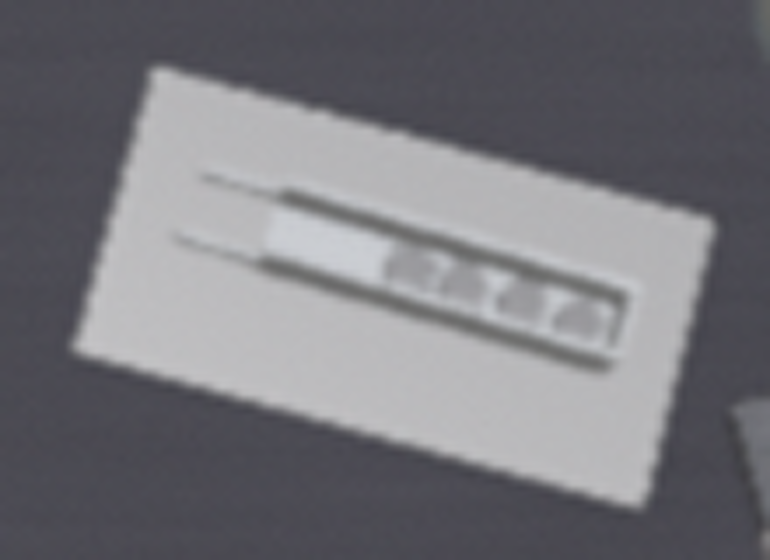

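View pics/a3.png

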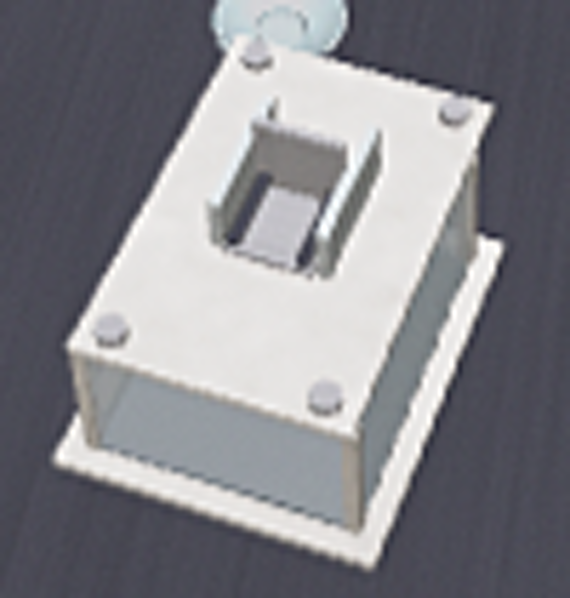

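View pics/a4.png

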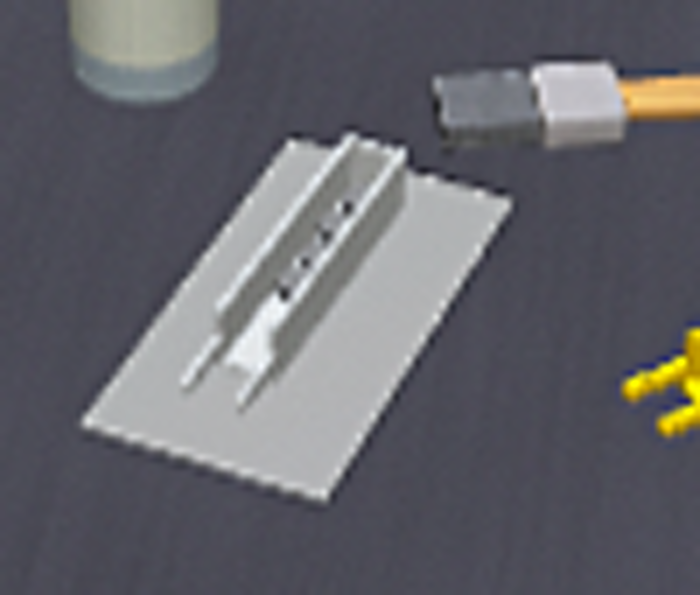

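```bash
cat > h.py <<'E'
import numpy as np, cv2
from scipy.spatial.transform import Rotation as R
from bench import env
T_top=np.array([[ 0.00659205,-0.98559641,0.16898601,0.25666581],[-0.99991944,-0.0083299,-0.00957716,-0.06632355],[0.01084685,-0.16890926,-0.98557192,1.17069566],[0,0,0,1]])
T_side=np.array([[-0.98981705,-0.10348251,0.09774242,0.36294566],[-0.14154432,0.64278389,-0.75285727,0.76479856],[0.01508031,-0.75902585,-0.65088582,0.85419196],[0,0,0,1]])
T_wt=np.array([[5.87567399e-04,-2.73950000e-01,9.61743756e-01,-1.35047038e-01],[9.99999752e-01,-2.12770004e-04,-6.71546440e-04,-5.42030138e-04],[3.88600371e-04,9.61743912e-01,2.73949807e-01,-6.86048807e-02],[0,0,0,1]])
K={"top":(53.47776904639577,321.2106,235.4640),"side":(57.52555,320.37459,237.77927),"wrist":(62.06872276,318.0347,241.12872)}
def tool(s):
    M=np.eye(4);M[:3,:3]=R.from_euler("xyz",s["tcp_rot"]).as_matrix();M[:3,3]=s["tcp_pos"];return M
def ext(n,s=None): return {"top":T_top,"side":T_side}[n] if n!="wrist" else tool(s)@T_wt
def ray(n,u,v,z,s=None):
    E=ext(n,s);vf,cx,cy=K[n];f=240/np.tan(np.radians(vf/2))
    d=E[:3,:3]@np.array([(u-cx)/f,(v-cy)/f,1]);o=E[:3,3];return o+d*(z-o[2])/d[2]
def proj(n,P,s=None):
    E=ext(n,s);vf,cx,cy=K[n];f=240/np.tan(np.radians(vf/2))
    p=(np.asarray(P)-E[:3,3])@E[:3,:3];return np.stack([p[...,0]/p[...,2]*f+cx,p[...,1]/p[...,2]*f+cy],-1)
def snap(n,name):
    s=env.read_state();c=env.camera(n);cv2.imwrite(f"pics/{name}.png",c["img"][:,:,::-1]);return s,c["img"]
E
python3 - <<'E'
from h import *
def t(p,ox,oy,fx,fy): return ((p[0]+.5)/fx-.5+ox,(p[1]+.5)/fy-.5+oy)
print("feeder plate z=.074 (top)")
c=[ray("top",*t(p,150,170,7,6.5),.074)[:2] for p in [(182,67),(637,148),(562,440),(103,360)]]
c=np.array(c);print(c.round(4), np.linalg.norm(c-np.roll(c,-1,0),axis=1), c.mean(0)); 
d=c[0]-c[1];d2=c[3]-c[2];print(np.degrees(np.arctan2(d[1],d[0])),np.degrees(np.arctan2(d2[1],d2[0])))
b=[ray("top",*t(p,150,170,7,6.5),.006)[:2] for p in [(558,492),(138,415)]];b=np.array(b);print("base",b.round(4),np.linalg.norm(b[0]-b[1]))
print("feeder plate side")
c=np.array([ray("side",*t(p,235,300,5.7,5.7),.074)[:2] for p in [(68,348),(243,35),(495,105),(360,435)]]);print(c.round(4), np.linalg.norm(c-np.roll(c,-1,0),axis=1), c.mean(0))
print("cheeks tops side z=.1")
for p in [(212,200),(272,100),(325,225),(380,128)]: print(ray("side",*t(p,235,300,5.7,5.7),.1).round(4))
print("flange top z=.113")
for p in [(255,122),(346,148)]: print(ray("side",*t(p,235,300,5.7,5.7),.113).round(4))
print("cheeks tops top z=.1")
for p in [(312,178),(482,200),(285,292),(450,320)]: print(ray("top",*t(p,150,170,7,6.5),.1).round(4))
print("mat z=.003")
c=np.array([ray("top",*t(p,320,175,7,7),.003)[:2] for p in [(152,66),(716,222),(645,508),(73,350)]]);print(c.round(4), np.linalg.norm(c-np.roll(c,-1,0),axis=1), c.mean(0))
d=c[0]-c[1];d2=c[3]-c[2];print(np.degrees(np.arctan2(d[1],d[0])),np.degrees(np.arctan2(d2[1],d2[0])))
print("chute: wall tops rear z=.033, prong tips z=.019")
c=np.array([ray("top",*t(p,320,175,7,7),.033)[:2] for p in [(632,290),(612,366),(283,190),(262,264)]]);print(c.round(4))
c=np.array([ray("top",*t(p,320,175,7,7),.018)[:2] for p in [(203,178),(173,238)]]);print(c.round(4),c.mean(0))
print("flask",ray("top",442,180,.0), "brush",ray("top",433,235,.01),"vial",ray("top",285,265,.025))
E
```

```text
feeder plate z=.074 (top)
[[0.5757 0.2699]
 [0.5467 0.1147]
 [0.4386 0.1358]
 [0.4665 0.2898]] [0.15787328 0.11009275 0.15650346 0.11102999] [0.50688767 0.2025312 ]
79.40199320960424 79.74605212654411
base [[0.4299 0.149 ]
 [0.4583 0.2982]] 0.15195567637516955
feeder plate side
[[0.5753 0.2712]
 [0.5446 0.1176]
 [0.4384 0.1375]
 [0.4647 0.29  ]] [0.15661733 0.10809651 0.15475678 0.11213947] [0.5057312  0.20410055]
cheeks tops side z=.1
[0.5328 0.2184 0.1   ]
[0.5206 0.1692 0.1   ]
[0.4895 0.223  0.1   ]
[0.4774 0.1761 0.1   ]
flange top z=.113
[0.522  0.1906 0.113 ]
[0.4862 0.1973 0.113 ]
cheeks tops top z=.1
[0.5278 0.2168 0.1   ]
[0.5203 0.1606 0.1   ]
[0.4864 0.2235 0.1   ]
[0.4768 0.1692 0.1   ]
mat z=.003
[[ 0.5897 -0.1277]
 [ 0.5336 -0.3308]
 [ 0.4294 -0.3025]
 [ 0.4847 -0.0994]] [0.21065822 0.10799722 0.21043877 0.10874996] [ 0.50932862 -0.2150918 ]
74.56214629040512 74.76676045447162
chute: wall tops rear z=.033, prong tips z=.019
[[ 0.5019 -0.2938]
 [ 0.4748 -0.2862]
 [ 0.5366 -0.1721]
 [ 0.51   -0.1645]]
[[ 0.5444 -0.145 ]
 [ 0.5225 -0.1343]] [ 0.53344189 -0.13966905]
flask [ 0.60357352 -0.38495294  0.        ] brush [ 0.45918769 -0.35472416  0.01      ] vial [0.3800738  0.00942881 0.025     ]
```

```bash
cat >> h.py <<'E'
def head(a): return np.degrees(np.arctan2(a[1],a[0]))
def plan(s,target,yhead=None):
    M=tool(s);d=M[:3,:3].T@(np.asarray(target)-M[:3,3])*1e3
    print("t",round(s["time_s"],2),"tcp",s["tcp_pos"].round(4),"x",M[:3,0].round(4),"yhead",head(M[:3,1]).round(2),"zhead",head(M[:3,2]).round(2),"F",s["ft_force"].round(2),"M",s["moment"].round(3),"gap",round(s["finger_gap"],4))
    print("tool delta mm",d.round(1))
    if yhead is not None:
        e=(head(M[:3,1])-yhead+90)%180-90
        print("twist deg (about down x, + = cw from above)",e.round(2))
E
python3 - <<'E'
from h import *
s=env.read_state()
print(s["qpos"].round(3))
plan(s,[0.496,-0.268,0.15],74.3-90)
E
```

```text
[ 1.235  0.491  1.559 -0.     1.092 -0.106]
t 0.15 tcp [0.1423 0.6084 0.2389] x [-3.e-04 -8.e-04 -1.e+00] yhead 76.83 zhead -13.17 F [ 0.35 -0.04 -0.35] M [ 0.065  0.048 -0.007] gap 0.0856
tool delta mm [  89.5 -772.7  544. ]
twist deg (about down x, + = cw from above) -87.47
```

```bash
cat >> h.py <<'E'
def rows(s,target,n,twist,jaw,dec=0):
    """n equal rows towards target with total twist; tool assumed tracking"""
    M=tool(s);out=[]
    p0=M[:3,3].copy();p=p0.copy();Rm=M[:3,:3].copy()
    tw=round(twist/n,1)
    for i in range(n):
        q=p0+(np.asarray(target)-p0)*(i+1)/n
        d=np.round(Rm.T@(q-p)*1e3,dec)
        p=p+Rm@d/1e3; Rm=Rm@R.from_euler("x",tw,degrees=True).as_matrix()
        out.append([float(x) for x in d]+[tw,jaw])
    print(out,"end",p.round(4),"yhead",head(Rm[:,1]).round(1)); return out
E
python3 - <<'E'
from h import *
s=env.read_state()
rows(s,[0.50,0.20,0.235],8,16*0,-1)
rows(s,[0.50,0.20,0.235],10,50,-1)
E
```

```text
[[1.0, -40.0, 55.0, 0.0, -1], [0.0, -39.0, 55.0, 0.0, -1], [1.0, -40.0, 55.0, 0.0, -1], [0.0, -39.0, 56.0, 0.0, -1], [1.0, -40.0, 55.0, 0.0, -1], [0.0, -39.0, 55.0, 0.0, -1], [1.0, -40.0, 55.0, 0.0, -1], [0.0, -39.0, 55.0, 0.0, -1]] end [0.4997 0.2003 0.2351] yhead 76.8
[[0.0, -32.0, 44.0, 5.0, -1], [1.0, -27.0, 47.0, 5.0, -1], [0.0, -24.0, 49.0, 5.0, -1], [1.0, -19.0, 51.0, 5.0, -1], [0.0, -15.0, 52.0, 5.0, -1], [0.0, -10.0, 53.0, 5.0, -1], [1.0, -5.0, 54.0, 5.0, -1], [0.0, -0.0, 54.0, 5.0, -1], [1.0, 4.0, 55.0, 5.0, -1], [0.0, 9.0, 53.0, 5.0, -1]] end [0.5003 0.2004 0.2351] yhead 26.8
```

Call:
{"method": "jog_arm", "body": {"deltas": [[[0,-32,44,5,-1],[0,-27,47,5,-1],[0,-24,49,5,-1],[0,-19,51,5,-1],[0,-15,52,5,-1],[0,-10,53,5,-1],[0,-5,54,5,-1],[0,0,54,5,-1]]]}}

```text
time_s: 1.15
tcp_pos: [0.4317, 0.2721, 0.2376]
tcp_rot: [-1.116, 1.569, -2.06]
ft_force: [0.1, 0.1, -0.2]
finger_gap: 0.0855
```

```bash
python3 - <<'E'
from h import *
s=env.read_state()
print(s["qpos"].round(3))
plan(s,[0.496,-0.268,0.2],74.3-90)
rows(s,[0.49,-0.14,0.235],8,52,-1)
E
```

```text
[ 4.340e-01  3.310e-01  1.837e+00 -1.000e-03  9.750e-01 -1.920e-01]
t 1.15 tcp [0.4317 0.2721 0.2376] x [-9.0e-04 -1.7e-03 -1.0e+00] yhead 35.91 zhead -54.09 F [ 0.12  0.11 -0.21] M [ 0.03  -0.06   0.005] gap 0.0855
tool delta mm [  38.4 -264.6  475.2]
twist deg (about down x, + = cw from above) 51.61
[[0.0, -24.0, 46.0, 6.5, -1], [1.0, -19.0, 48.0, 6.5, -1], [0.0, -14.0, 51.0, 6.5, -1], [1.0, -7.0, 51.0, 6.5, -1], [0.0, -2.0, 52.0, 6.5, -1], [0.0, 4.0, 52.0, 6.5, -1], [1.0, 11.0, 51.0, 6.5, -1], [0.0, 15.0, 50.0, 6.5, -1]] end [ 0.4896 -0.1402  0.2352] yhead -16.1
```

Call:
{"method": "jog_arm", "body": {"deltas": [[[0,-24,46,6.5,-1],[1,-19,48,6.5,-1],[0,-14,51,6.5,-1],[1,-7,51,6.5,-1],[0,-2,52,6.5,-1],[0,4,52,6.5,-1],[1,11,51,6.5,-1],[0,15,50,6.5,-1]]]}}

```text
time_s: 2.15
tcp_pos: [0.4857, -0.1548, 0.2346]
tcp_rot: [0.093, 1.569, -1.79]
ft_force: [-0.2, 0.3, -0.9]
finger_gap: 0.0856
```

```bash
python3 - <<'E'
from h import *
s,_=snap("wrist","w1")
plan(s,[0.496,-0.268,0.2],74.3-90)
E
```

```text
t 2.15 tcp [ 0.4857 -0.1548  0.2346] x [-4.0e-04 -1.6e-03 -1.0e+00] yhead -17.87 zhead -107.87 F [-0.19  0.32 -0.91] M [ 0.007 -0.021 -0.016] gap 0.0856
tool delta mm [ 34.8  44.5 104.6]
twist deg (about down x, + = cw from above) -2.17
```

View pics/w1.png

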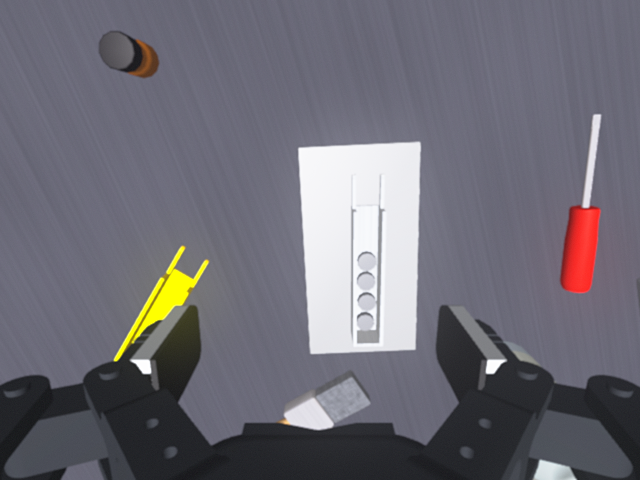

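```bash
python3 - <<'E'
from h import *
s=env.read_state()
a=ray("wrist",366.5,174,.019,s);b=ray("wrist",368,346,.033,s);c=ray("wrist",367.5,207,.033,s)
l=ray("wrist",353,300,.033,s);r=ray("wrist",383,300,.033,s)
print(a,b,c,np.linalg.norm(l-r)); 
d=(a-b)[:2];u=d/np.linalg.norm(d);print("len",np.linalg.norm(d),np.linalg.norm((c-b)[:2]),"head",head(u))
print("origin from tips",a[:2]-.09*u,"from rear",b[:2]+.070*u)
o=(a[:2]-.09*u+b[:2]+.07*u)/2
for x in (-.045,): 
  g=o+x*u; print("grip",g); plan(s,[g[0],g[1],.06],head(u)-90)
E
```

```text
[ 0.5354077  -0.14545251  0.019     ] [ 0.48981386 -0.29948401  0.033     ] [ 0.52717623 -0.17059886  0.033     ] 0.027509392809723917
len 0.1606377958524923 0.13419138167742392 head 73.51106912241619
origin from tips [ 0.50986299 -0.23175122] from rear [ 0.50968197 -0.23236279]
grip [ 0.49700012 -0.27520636]
t 2.2 tcp [ 0.4866 -0.1598  0.2346] x [ 6.0e-04 -3.5e-03 -1.0e+00] yhead -18.31 zhead -108.31 F [-0.34 -3.89  0.32] M [-0.138  0.005 -0.027] gap 0.0853
tool delta mm [175.   45.9 105.8]
twist deg (about down x, + = cw from above) -1.83
```

```bash
python3 - <<'E'
from h import *
s=env.read_state()
plan(s,[0.4967,-0.2698,0.065],-15.9)
rows(s,[0.4967,-0.2698,0.065],6,-2.4,-1)
E
```

```text
t 2.2 tcp [ 0.4866 -0.1598  0.2346] x [ 6.0e-04 -3.5e-03 -1.0e+00] yhead -18.31 zhead -108.31 F [-0.34 -3.89  0.32] M [-0.138  0.005 -0.027] gap 0.0853
tool delta mm [170.   43.9 100.8]
twist deg (about down x, + = cw from above) -2.41
[[28.0, 7.0, 17.0, -0.4, -1], [29.0, 8.0, 17.0, -0.4, -1], [28.0, 7.0, 17.0, -0.4, -1], [28.0, 7.0, 16.0, -0.4, -1], [29.0, 6.0, 17.0, -0.4, -1], [28.0, 7.0, 18.0, -0.4, -1]] end [ 0.4964 -0.2702  0.065 ] yhead -15.9
```

Call:
{"method": "jog_arm", "body": {"deltas": [[[28,7,17,-0.4,-1],[29,8,17,-0.4,-1],[28,7,17,-0.4,-1],[28,7,16,-0.4,-1],[29,6,17,-0.4,-1],[28,7,18,-0.4,-1],[0,0,0,0,-1],[0,0,0,0,-1]]]}}

```text
time_s: 3.2
tcp_pos: [0.4964, -0.2753, 0.0599]
tcp_rot: [0.63, 1.568, -1.221]
ft_force: [0.1, -0.4, 1.4]
finger_gap: 0.0852
```

```bash
python3 - <<'E'
from h import *
s,_=snap("wrist","w2")
plan(s,[0.4967,-0.2698,0.026],-15.9)
E
```

```text
t 3.2 tcp [ 0.4964 -0.2753  0.0599] x [ 0.0011 -0.0031 -1.    ] yhead -16.06 zhead -106.06 F [ 0.06 -0.38  1.44] M [ 0.014  0.001 -0.011] gap 0.0852
tool delta mm [33.9 -1.3 -5.5]
twist deg (about down x, + = cw from above) -0.16
```

View pics/w2.png

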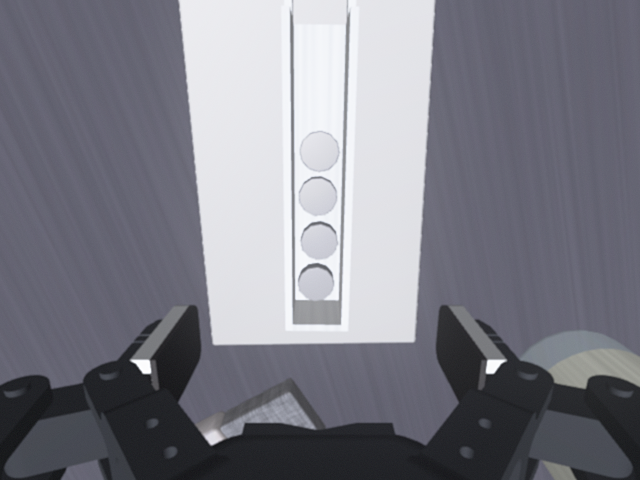

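```bash
python3 - <<'E'
from h import *
s=env.read_state()
b=ray("wrist",317,329,.033,s); l=ray("wrist",284,150,.033,s);r=ray("wrist",356,150,.033,s);l2=ray("wrist",287.5,300,.033,s);r2=ray("wrist",348,300,.033,s)
print(b,np.linalg.norm(l-r),np.linalg.norm(l2-r2)); u=((l+r)-(l2+r2))[:2];u/=np.linalg.norm(u);print(head(u))
o=b[:2]+.07*u;print("origin",o,"grip",o-.045*u); g=o-.045*u
plan(s,[g[0],g[1],.026],head(u)-90)
E
```

```text
[ 0.49016609 -0.29312709  0.033     ] 0.028539747422996947 0.026692136809788797
73.13055381002503
origin [ 0.51047953 -0.2261393 ] grip [ 0.49742089 -0.26920288]
t 3.25 tcp [ 0.4964 -0.2753  0.0601] x [ 0.0013 -0.0033 -1.    ] yhead -16.04 zhead -106.05 F [-0.07 -0.14 -0.42] M [-0.008 -0.006  0.003] gap 0.0854
tool delta mm [34.1 -0.8 -6.2]
twist deg (about down x, + = cw from above) 0.82
```

Call:
{"method": "jog_arm", "body": {"deltas": [[[10,-1,-3,0.3,-1],[10,0,-3,0,-1],[10,0,0,0,-1],[4,0,0,0,-1],[0,0,0,0,0.2],[0,0,0,0,0.2],[0,0,0,0,0.2],[0,0,0,0,0.2]]]}}

```text
time_s: 4.25
tcp_pos: [0.4981, -0.268, 0.0259]
tcp_rot: [0.935, 1.565, -0.92]
ft_force: [-0.0, -0.4, 0.0]
finger_gap: 0.0345
```

```bash
python3 - <<'E'
from h import *
s=env.read_state()
plan(s,[0.4972,-0.2695,0.026],-15.9)
E
```

```text
t 4.25 tcp [ 0.4981 -0.268   0.0259] x [ 0.0037 -0.0049 -1.    ] yhead -16.29 zhead -106.29 F [-0.04 -0.42  0.01] M [0.041 0.047 0.071] gap 0.0345
tool delta mm [-0.1 -0.4  1.7]
twist deg (about down x, + = cw from above) -0.39
```

Call:
{"method": "jog_arm", "body": {"deltas": [[[0,0,0,0,1],[0,0,0,0,1],[0,0,0,0,1],[-4,0,0,0,1],[-10,0,0,0,1],[-10,0,0,0,1],[0,0,0,0,1],[0,0,0,0,1]]]}}

```text
time_s: 5.25
tcp_pos: [0.498, -0.268, 0.0522]
tcp_rot: [0.964, 1.564, -0.891]
ft_force: [-0.1, 0.6, -1.3]
finger_gap: 0.0267
```

```bash
python3 - <<'E'
from h import *
s,_=snap("wrist","w3")
plan(s,[0.4972,-0.2695,0.026],-15.9)
_,_=snap("side","s3")
im=cv2.imread("pics/s3.png")[150:290,240:420];cv2.imwrite("pics/s3c.png",cv2.resize(im,None,fx=4,fy=4,interpolation=2))
E
```

```text
t 5.25 tcp [ 0.498  -0.268   0.0522] x [ 0.0044 -0.0054 -1.    ] yhead -16.29 zhead -106.29 F [-0.1   0.58 -1.3 ] M [-0.115  0.046  0.022] gap 0.0267
tool delta mm [26.2 -0.5  1.6]
twist deg (about down x, + = cw from above) -0.39
```

View pics/w3.png

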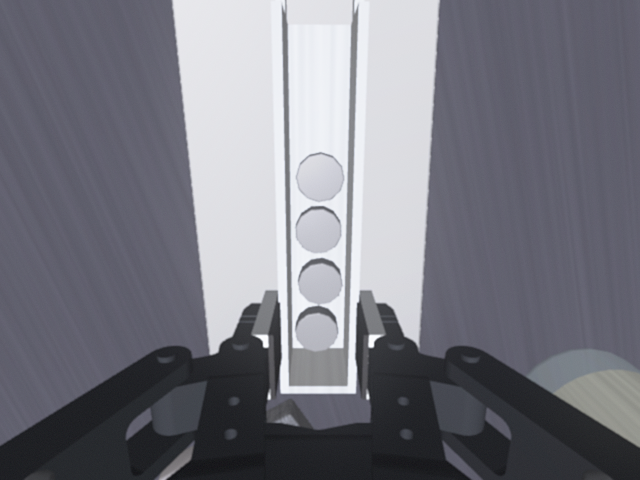

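View pics/s3c.png

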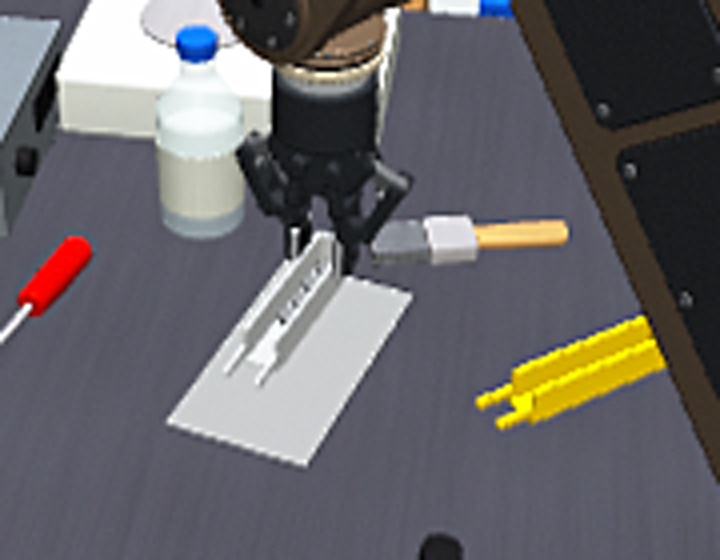

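Call:
{"method": "jog_arm", "body": {"deltas": [[[0,0,0,0,0.6],[0,0,0,0,0.6],[0,0,0,0,0.6],[0,0,0,0,0.6],[0,0,0,0,0.6],[0,0,0,0,0.6],[0,0,0,0,0.6],[0,0,0,0,0.6]]]}}

```text
time_s: 6.35
tcp_pos: [0.4978, -0.2678, 0.0514]
tcp_rot: [0.89, 1.565, -0.965]
ft_force: [-0.4, -1.0, -2.4]
finger_gap: 0.0266
```

```bash
python3 - <<'E'
from h import *
for i in range(4):
    s=env.read_state(); plan(s,[0.4972,-0.2695,0.026],-15.9)
    if i==0: print(s['qpos'])
    env.camera("top")
E
```

```text
t 6.35 tcp [ 0.4978 -0.2678  0.0514] x [ 0.0032 -0.0046 -1.    ] yhead -16.29 zhead -106.29 F [-0.45 -0.97 -2.39] M [-0.071  0.02  -0.021] gap 0.0266
tool delta mm [25.4 -0.2  1.7]
twist deg (about down x, + = cw from above) -0.39
[-0.60959542  0.66044432  1.87100417 -0.00342647  0.60490192 -0.32249507]
t 6.4 tcp [ 0.4978 -0.2678  0.0514] x [ 0.0032 -0.0046 -1.    ] yhead -16.29 zhead -106.29 F [ 0.48  0.18 -0.88] M [-0.095 -0.    -0.071] gap 0.0266
tool delta mm [25.4 -0.2  1.7]
twist deg (about down x, + = cw from above) -0.39
t 6.45 tcp [ 0.4978 -0.2678  0.0514] x [ 0.0032 -0.0046 -1.    ] yhead -16.29 zhead -106.29 F [ 0.23  0.53 -1.87] M [-0.054  0.026  0.01 ] gap 0.0268
tool delta mm [25.4 -0.2  1.7]
twist deg (about down x, + = cw from above) -0.39
t 6.5 tcp [ 0.4978 -0.2678  0.0514] x [ 0.0032 -0.0046 -1.    ] yhead -16.29 zhead -106.29 F [ 0.27 -0.96 -1.38] M [-0.021  0.02   0.037] gap 0.0266
tool delta mm [25.4 -0.2  1.7]
twist deg (about down x, + = cw from above) -0.39
```

Call:
{"method": "jog_arm", "body": {"deltas": [[[0,0,0,0,0.45],[0,0,0,0,0.45],[0,0,0,0,0.45],[0,0,0,0,0.45],[0,0,0,0,0.41],[0,0,0,0,0.41],[0,0,0,0,0.41],[0,0,0,0,0.41]]]}}

```text
time_s: 7.55
tcp_pos: [0.4978, -0.2678, 0.0514]
tcp_rot: [0.896, 1.565, -0.959]
ft_force: [0.1, 0.3, -1.9]
finger_gap: 0.0266
```

```bash
python3 - <<'E'
from h import *
s=env.read_state(); plan(s,[0.4972,-0.2695,0.026],-15.9)
snap("wrist","w4")
E
```

```text
t 7.55 tcp [ 0.4978 -0.2678  0.0514] x [ 0.0032 -0.0046 -1.    ] yhead -16.29 zhead -106.29 F [ 0.13  0.33 -1.9 ] M [-0.036  0.002 -0.014] gap 0.0266
tool delta mm [25.4 -0.2  1.7]
twist deg (about down x, + = cw from above) -0.39
```

View pics/w4.png

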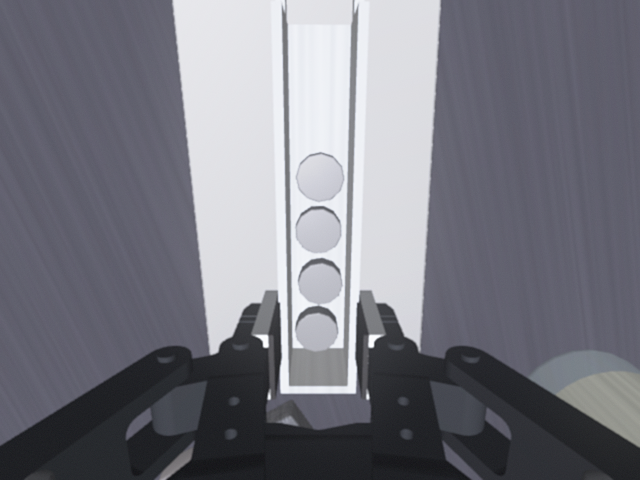

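Call:
{"method": "jog_arm", "body": {"deltas": [[[-5,0,0,0,1],[-10,0,-4,-0.7,1],[-12,0,-8,-0.8,1],[-12,0,-13,-0.8,1],[-10,0,-18,-0.8,1],[-5,0,-22,-0.8,1],[-2,0,-26,-0.8,1],[0,0,-28,-0.8,1]]]}}

```text
time_s: 8.6
tcp_pos: [0.526, -0.1447, 0.1134]
tcp_rot: [0.998, 1.563, -0.756]
ft_force: [1.2, -0.1, -1.5]
finger_gap: 0.0265
```

```bash
python3 - <<'E'
from h import *
s=env.read_state(); plan(s,[0.4756,0.0372,0.106],-10.5)
snap("wrist","w5")
E
```

```text
t 8.6 tcp [ 0.526  -0.1447  0.1134] x [ 0.006  -0.0056 -1.    ] yhead -10.44 zhead -100.45 F [ 1.24 -0.12 -1.54] M [-0.029  0.003  0.001] gap 0.0265
tool delta mm [   6.1  -82.6 -169.8]
twist deg (about down x, + = cw from above) 0.06
```

View pics/w5.png

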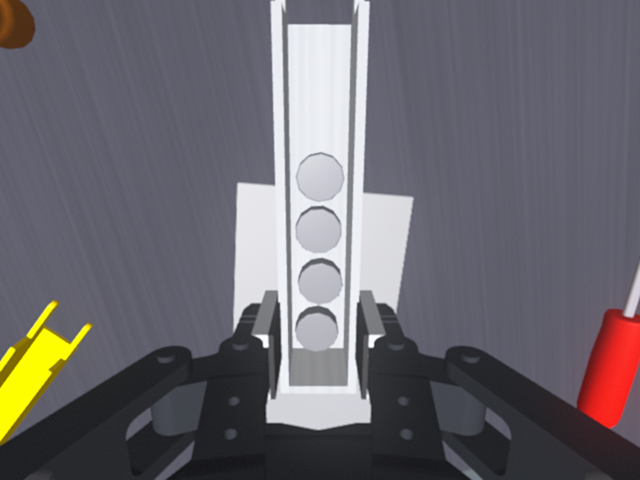

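Call:
{"method": "jog_arm", "body": {"deltas": [[[0,-4,-28,0,1],[0,-9,-28,0,1],[0,-13,-26,0,1],[0,-15,-23,0,1],[1,-15,-20,0,1],[1,-13,-15,0,1],[1,-8,-10,0,1],[1,-3,-5,0,1]]]}}

```text
time_s: 9.65
tcp_pos: [0.4726, 0.0368, 0.1115]
tcp_rot: [1.198, 1.561, -0.544]
ft_force: [-0.2, 0.3, -1.6]
finger_gap: 0.0264
```

```bash
python3 - <<'E'
from h import *
env.camera("top")
s=env.read_state(); plan(s,[0.4756,0.0372,0.106],-10.5);print(s["qpos"].round(3))
snap("wrist","w6")
snap("side","s6")
im=cv2.imread("pics/s6.png")[220:400,200:400];cv2.imwrite("pics/s6c.png",cv2.resize(im,None,fx=3.3,fy=3.3,interpolation=2))
E
```

```text
t 9.7 tcp [0.4724 0.0371 0.1113] x [ 0.0082 -0.005  -1.    ] yhead -9.83 zhead -99.83 F [-1.43  0.25 -1.84] M [-0.042  0.063  0.069] gap 0.0267
tool delta mm [ 5.4  3.  -0.7]
twist deg (about down x, + = cw from above) 0.67
[-0.059  0.471  2.058 -0.008  0.604  0.119]
```

View pics/w6.png

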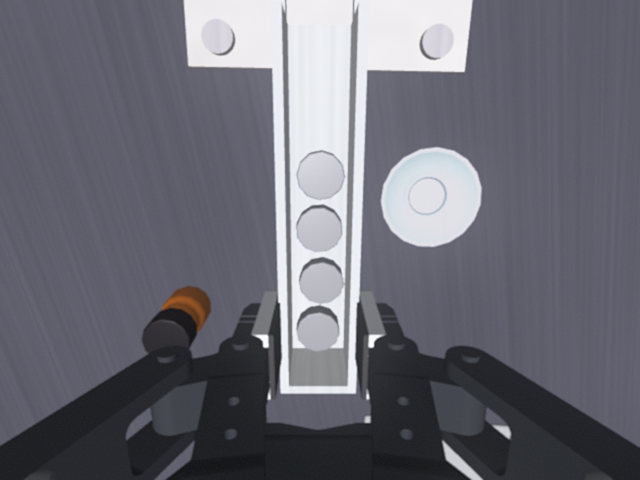

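View pics/s6c.png

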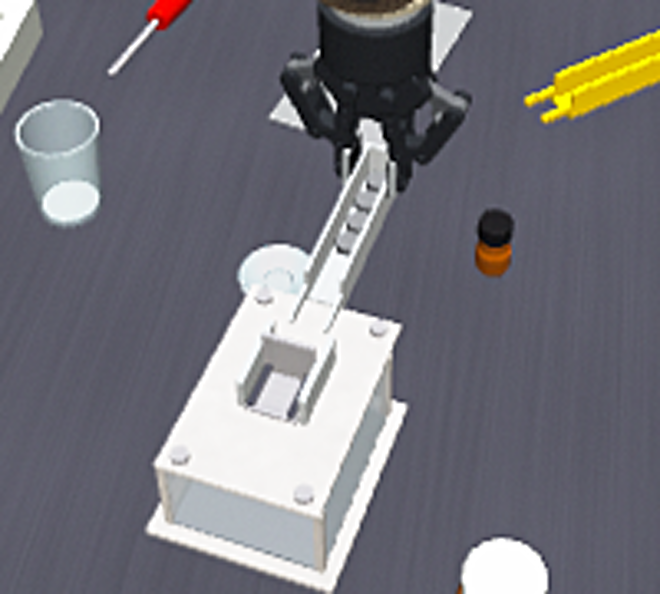

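```bash
python3 - <<'E'
from h import *
s=env.read_state()
a=ray("wrist",189,66.5,.074,s);b=ray("wrist",466,71.5,.074,s);print(a,b,np.linalg.norm(a-b));d=(a-b)[:2];print("edge normal head",head(d)-90)
m=((a+b)/2)[:2];print(m)
b1=ray("wrist",218,37,.079,s);b2=ray("wrist",437,41,.079,s);mb=((b1+b2)/2)[:2];print(mb,head((b1-b2)[:2])-90)
M=tool(s);p=M[:2,3]; h=np.radians(head(M[:3,1])+90);u=np.array([np.cos(h),np.sin(h)])
for q in (m,mb):
  r=q-p; print("along",r@u*1e3,"lateral left+",(u[0]*r[1]-u[1]*r[0])*1e3)
# chute lip centre in image
print(ray("wrist",320,24,.0845+.003,s))
print(s["tcp_pos"],proj("top",[0.5045,.193,.113]))
print(proj("wrist",s["tcp_pos"],s))
E
```

```text
[0.4379359  0.13542671 0.074     ] [0.54672135 0.11474766 0.074     ] 0.11073345241254313
edge normal head 79.23704248762908
[0.49232863 0.12508719]
[0.49371158 0.13493064] 79.27582739353443
along 90.94692809002012 lateral left+ -3.74348712564594
along 100.88187224422023 lateral left+ -3.4225546725004383
[0.49119746 0.13867155 0.0875    ]
[0.47308573 0.03612052 0.11138149] [202.69498705 205.62168779]
[319.7733503  318.89126391]
```

Call:
{"method": "jog_arm", "body": {"deltas": [[[2,1,-2,0.4,1],[2,1,-4,0.5,1],[2,0.3,-4,0,1],[0,0,-4,0,1],[0,0,-3,0,1],[0,0,-2,0,1],[0,0,-1,0,1],[0,0,0,0,1]]]}}

```text
time_s: 10.8
tcp_pos: [0.4803, 0.0556, 0.1047]
tcp_rot: [1.223, 1.561, -0.538]
ft_force: [-0.7, -0.7, -0.7]
finger_gap: 0.0267
```

```bash
python3 - <<'E'
from h import *
env.camera("top")
s=env.read_state(); plan(s,[0.4756,0.0372,0.105],-10.7)
M=tool(s);v=np.array([.1865,.9825]);r=np.array([.4923,.1251])-s["tcp_pos"][:2];print("along",r@v,"lat",v[0]*r[1]-v[1]*r[0])
snap("top","t7");snap("side","s7")
im=cv2.imread("pics/s7.png")[300:380,240:340];cv2.imwrite("pics/s7c.png",cv2.resize(im,None,fx=7,fy=7,interpolation=2))
im=cv2.imread("pics/t7.png")[180:240,170:270];cv2.imwrite("pics/t7c.png",cv2.resize(im,None,fx=7,fy=7,interpolation=2))
E
```

```text
t 10.85 tcp [0.4803 0.0556 0.1047] x [ 0.0087 -0.0053 -0.9999] yhead -10.92 zhead -100.92 F [ 0.15  0.22 -1.49] M [-0.046 -0.026 -0.012] gap 0.0265
tool delta mm [-0.3 -1.1 18.9]
twist deg (about down x, + = cw from above) -0.22
along 0.07056312736536219 lat 0.0011666607738948977
```

View pics/s7c.png

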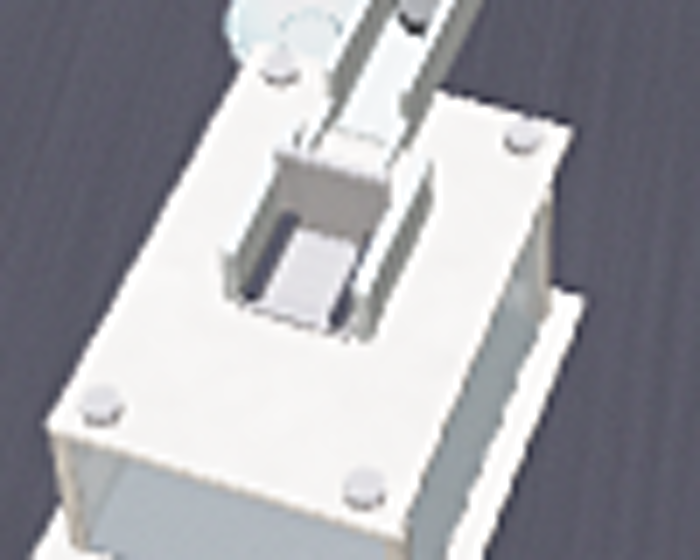

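View pics/t7c.png

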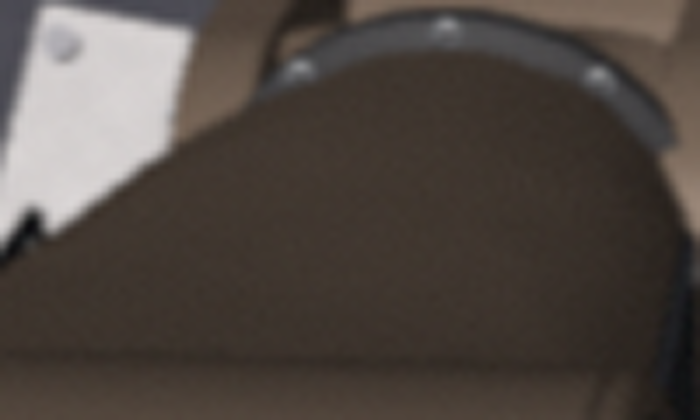

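Call:
{"method": "jog_arm", "body": {"deltas": [[[0,-0.5,-1,0,1],[0,-0.4,-2,0,1],[0,0,-2,0,1],[0,0,-3,0,1],[0,0,-3,0,1],[0,0,-3,0,1],[0,0,-2,0,1],[0,0,-1,0,1]]]}}

```text
time_s: 11.95
tcp_pos: [0.4827, 0.0726, 0.1047]
tcp_rot: [1.086, 1.56, -0.675]
ft_force: [-0.8, -6.0, -0.5]
finger_gap: 0.0261
```

```bash
cat >> h.py <<'E'
def st():
    s=env.read_state();M=tool(s);v=np.array([.1865,.9825,0]);r=np.array([.4923,.1251,.074])-s["tcp_pos"]
    print("t",round(s["time_s"],2),"tcp",s["tcp_pos"].round(4),"along",(r@v*1e3).round(2),"lat",((v[0]*r[1]-v[1]*r[0])*1e3).round(2),"yhead",head(M[:3,1]).round(2),"nose-down deg",np.degrees(-M[:3,0]@v).round(2),"roll",np.degrees(M[:3,0]@[v[1],-v[0],0]).round(2),"Fpush",(-s["ft_force"]@v).round(2),"Fz",s["ft_force"][2].round(2),"M",s["moment"].round(3),"gap",round(s["finger_gap"],4))
    return s
E
python3 - <<'E'
from h import *
st();env.camera("top");st();env.camera("top");st()
E
```

```text
t 11.95 tcp [0.4827 0.0726 0.1047] along 53.42 lat 0.36 yhead -10.92 nose-down deg 0.28 roll 0.53 Fpush 6.09 Fz -0.52 M [-1.014  0.08  -0.096] gap 0.0261
t 12.0 tcp [0.4827 0.0726 0.1047] along 53.37 lat 0.34 yhead -10.92 nose-down deg 0.28 roll 0.53 Fpush 5.65 Fz -1.17 M [-1.027  0.03  -0.153] gap 0.0265
t 12.05 tcp [0.4827 0.0725 0.1047] along 53.46 lat 0.37 yhead -10.93 nose-down deg 0.28 roll 0.53 Fpush 5.36 Fz -0.39 M [-0.981  0.119 -0.091] gap 0.0266
```

Call:
{"method": "jog_arm", "body": {"deltas": [[[0,0,-2,0,1],[0,0,-2,0,1],[0,0,-2,0,1],[0,0,-2,0,1],[0,0,-1.5,0,1],[0,0,-1,0,1],[0,0,-0.5,0,1],[0,0,0,0,1]]]}}

```text
time_s: 13.05
tcp_pos: [0.4847, 0.0825, 0.1047]
tcp_rot: [0.824, 1.559, -0.937]
ft_force: [-1.7, -8.5, 0.3]
finger_gap: 0.0266
```

```bash
python3 - <<'E'
from h import *
st();env.camera("top");st();env.camera("top");st()
E
```

```text
t 13.05 tcp [0.4847 0.0825 0.1047] along 43.25 lat 0.43 yhead -10.9 nose-down deg 0.45 roll 0.49 Fpush 8.66 Fz 0.28 M [-1.254  0.103 -0.095] gap 0.0266
t 13.1 tcp [0.4846 0.0825 0.1047] along 43.26 lat 0.41 yhead -10.89 nose-down deg 0.46 roll 0.48 Fpush 8.08 Fz 0.25 M [-1.241  0.1   -0.151] gap 0.0265
t 13.15 tcp [0.4846 0.0825 0.1047] along 43.26 lat 0.4 yhead -10.9 nose-down deg 0.45 roll 0.48 Fpush 7.97 Fz -0.36 M [-1.207  0.125 -0.114] gap 0.0267
```

Call:
{"method": "jog_arm", "body": {"deltas": [[[0,0,-0.6,0,1],[0,0,-0.6,0,1],[0,0,-0.6,0,1],[0,0,-0.6,0,1],[0,0,-0.3,0,1],[0,0,-0.3,0,1],[0,0,-0.3,0,1],[0,0,-0.3,0,1]]]}}

```text
time_s: 14.15
tcp_pos: [0.485, 0.0843, 0.105]
tcp_rot: [0.574, 1.557, -1.187]
ft_force: [-1.2, -8.3, -0.7]
finger_gap: 0.0266
```

```bash
python3 - <<'E'
from h import *
st();env.camera("top");st();env.camera("top");st()
E
```

```text
t 14.15 tcp [0.485  0.0843 0.105 ] along 41.43 lat 0.42 yhead -10.89 nose-down deg 0.66 roll 0.43 Fpush 8.36 Fz -0.71 M [-1.278  0.08  -0.056] gap 0.0266
t 14.2 tcp [0.485  0.0843 0.105 ] along 41.43 lat 0.47 yhead -10.88 nose-down deg 0.67 roll 0.43 Fpush 8.11 Fz 0.17 M [-1.24   0.115 -0.036] gap 0.0263
t 14.25 tcp [0.485  0.0843 0.105 ] along 41.42 lat 0.43 yhead -10.89 nose-down deg 0.66 roll 0.43 Fpush 7.91 Fz -0.23 M [-1.264  0.062 -0.081] gap 0.0261
```

Call:
{"method": "jog_arm", "body": {"deltas": [[[0,0,-0.7,0,1],[0,0,-0.7,0,1],[0,0,-0.7,0,1],[0,0,-0.7,0,1],[0,0,-0.7,0,1],[0,0,-0.5,0,1],[0,0,-0.5,0,1],[0,0,-0.5,0,1]]]}}

```text
time_s: 15.25
tcp_pos: [0.4853, 0.0862, 0.1054]
tcp_rot: [0.332, 1.553, -1.428]
ft_force: [-1.1, -10.7, 0.9]
finger_gap: 0.0264
```

```bash
python3 - <<'E'
from h import *
st();env.camera("top");st();env.camera("top");st()
E
```

```text
t 15.25 tcp [0.4853 0.0862 0.1054] along 39.55 lat 0.42 yhead -10.87 nose-down deg 0.98 roll 0.34 Fpush 10.69 Fz 0.86 M [-1.676  0.169 -0.056] gap 0.0264
t 15.3 tcp [0.4853 0.0861 0.1054] along 39.57 lat 0.41 yhead -10.87 nose-down deg 0.99 roll 0.33 Fpush 10.49 Fz 1.88 M [-1.725  0.194 -0.104] gap 0.0269
t 15.35 tcp [0.4853 0.0862 0.1054] along 39.55 lat 0.43 yhead -10.87 nose-down deg 0.98 roll 0.34 Fpush 11.09 Fz 1.4 M [-1.701  0.133 -0.051] gap 0.0264
```

Call:
{"method": "jog_arm", "body": {"deltas": [[[0,0,-0.4,0,1],[0,0,-0.4,0,1],[0,0,-0.4,0,1],[0,0,-0.4,0,1],[0,0,0,0,1],[0,0,0,0,1],[0,0,0,0,1],[0,0,0,0,1]]]}}

```text
time_s: 16.35
tcp_pos: [0.4852, 0.0851, 0.106]
tcp_rot: [0.221, 1.548, -1.539]
ft_force: [-0.4, -8.2, 0.6]
finger_gap: 0.0263
```

```bash
python3 - <<'E'
from h import *
st();snap("side","s8");st();snap("wrist","w8");st()
im=cv2.imread("pics/s8.png")[240:370,240:360];cv2.imwrite("pics/s8c.png",cv2.resize(im,None,fx=4.6,fy=4.6,interpolation=2))
E
```

```text
t 16.35 tcp [0.4852 0.0851 0.106 ] along 40.67 lat 0.48 yhead -10.87 nose-down deg 1.25 roll 0.28 Fpush 8.12 Fz 0.61 M [-1.216  0.073 -0.086] gap 0.0263
t 16.4 tcp [0.4852 0.085  0.106 ] along 40.69 lat 0.49 yhead -10.87 nose-down deg 1.25 roll 0.28 Fpush 9.51 Fz 0.3 M [-1.243  0.156 -0.042] gap 0.0265
t 16.45 tcp [0.4852 0.085  0.106 ] along 40.69 lat 0.47 yhead -10.87 nose-down deg 1.25 roll 0.27 Fpush 9.53 Fz 0.41 M [-1.22   0.11  -0.046] gap 0.0264
```

View pics/s8c.png

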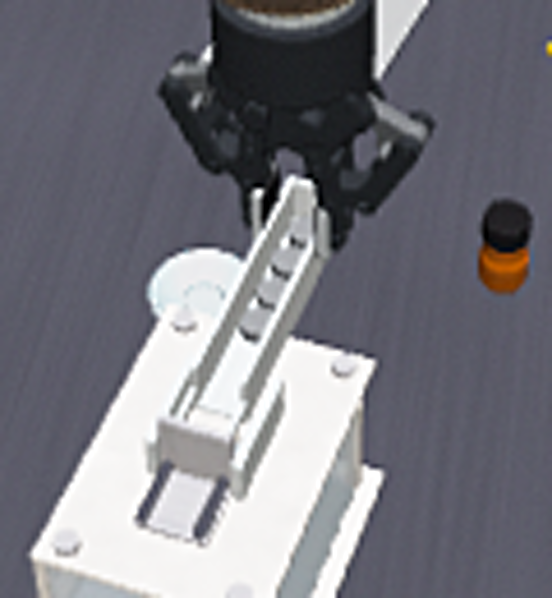

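View pics/w8.png

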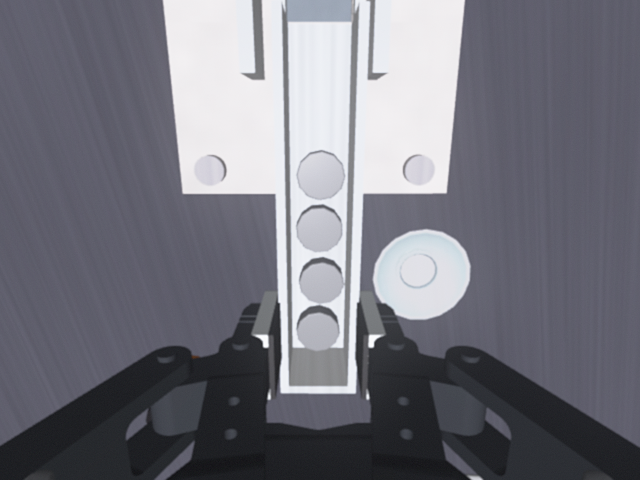

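Call:
{"method": "jog_arm", "body": {"deltas": [[[0,0,-0.6,0,0.42],[0,0,-0.6,0,0.42],[0,0,-0.6,0,0.42],[-1,0,-0.5,0,0.42],[-1.5,0,-0.5,0,0.42],[-1.5,0,-0.5,0,0.42],[-1.5,0,-0.5,0,0.42],[-1.5,0,-0.5,0,0.42]]]}}

```text
time_s: 17.45
tcp_pos: [0.4851, 0.0869, 0.1127]
tcp_rot: [0.072, 1.543, -1.688]
ft_force: [1.6, -9.2, -5.3]
finger_gap: 0.0267
```

```bash
python3 - <<'E'
from h import *
st();snap("side","s9");st();snap("wrist","w9");st()
im=cv2.imread("pics/s9.png")[240:370,240:360];cv2.imwrite("pics/s9c.png",cv2.resize(im,None,fx=4.6,fy=4.6,interpolation=2))
E
```

```text
t 17.45 tcp [0.4851 0.0869 0.1127] along 38.9 lat 0.07 yhead -10.85 nose-down deg 1.58 roll 0.11 Fpush 8.72 Fz -5.27 M [-1.958 -0.235 -0.405] gap 0.0267
t 17.5 tcp [0.4852 0.0869 0.1128] along 38.85 lat 0.19 yhead -10.85 nose-down deg 1.58 roll 0.13 Fpush 8.7 Fz -4.7 M [-1.946 -0.066 -0.272] gap 0.0263
t 17.55 tcp [0.4852 0.0869 0.1127] along 38.86 lat 0.18 yhead -10.85 nose-down deg 1.58 roll 0.13 Fpush 7.63 Fz -3.04 M [-1.984 -0.168 -0.313] gap 0.0265
```

View pics/s9c.png

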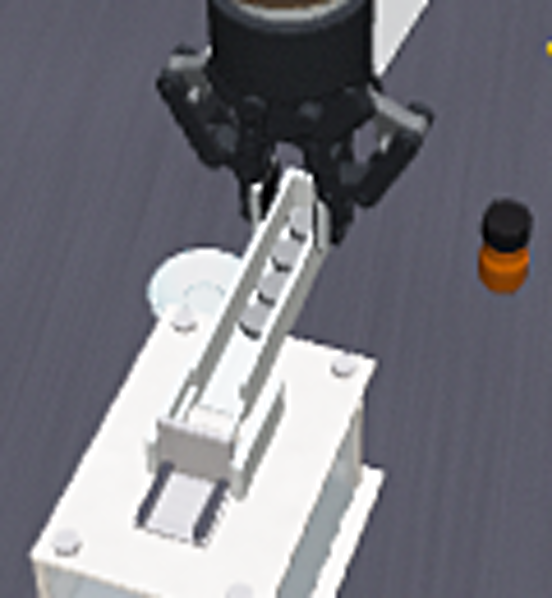

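View pics/w9.png

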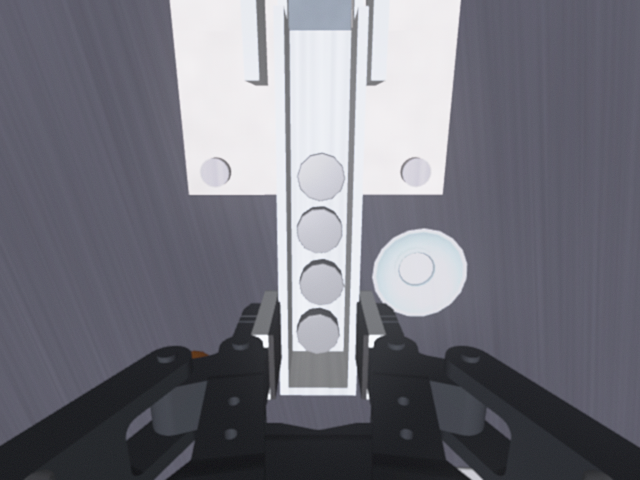

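Call:
{"method": "jog_arm", "body": {"deltas": [[[-2,0,-0.7,0,0.42],[-2,0,-0.7,0,0.42],[-2,0,-0.75,0,0.42],[-2,0,-0.8,0,0.42],[-2,0,-0.8,0,0.42],[-2,0,-0.85,0,0.42],[-2,0,-0.9,0,0.42],[-2,0,-0.9,0,0.42]]]}}

```text
time_s: 18.55
tcp_pos: [0.4862, 0.0907, 0.1274]
tcp_rot: [-0.006, 1.536, -1.767]
ft_force: [-1.0, -7.1, -2.4]
finger_gap: 0.0267
```

```bash
python3 - <<'E'
from h import *
st();snap("side","s10");st();snap("wrist","w10");st()
im=cv2.imread("pics/s10.png")[240:370,240:360];a=cv2.resize(im,None,fx=3.3,fy=3.3,interpolation=2)
b=cv2.resize(cv2.imread("pics/w10.png"),None,fx=.6,fy=.6);c=np.zeros((430,790,3),np.uint8);c[:a.shape[0],:a.shape[1]]=a;c[:b.shape[0],400:400+b.shape[1]]=b;cv2.imwrite("pics/c10.png",c)
E
```

```text
t 18.55 tcp [0.4862 0.0907 0.1274] along 34.94 lat 0.46 yhead -10.87 nose-down deg 1.97 roll -0.02 Fpush 7.13 Fz -2.35 M [-1.631 -0.025 -0.27 ] gap 0.0267
t 18.6 tcp [0.4864 0.0907 0.1277] along 34.86 lat 0.6 yhead -10.87 nose-down deg 1.96 roll 0.01 Fpush 8.22 Fz -2.47 M [-1.799 -0.125 -0.218] gap 0.0266
t 18.65 tcp [0.4864 0.0907 0.1276] along 34.87 lat 0.63 yhead -10.88 nose-down deg 1.96 roll 0.01 Fpush 8.35 Fz -1.86 M [-1.789 -0.156 -0.259] gap 0.0266
```

View pics/c10.png

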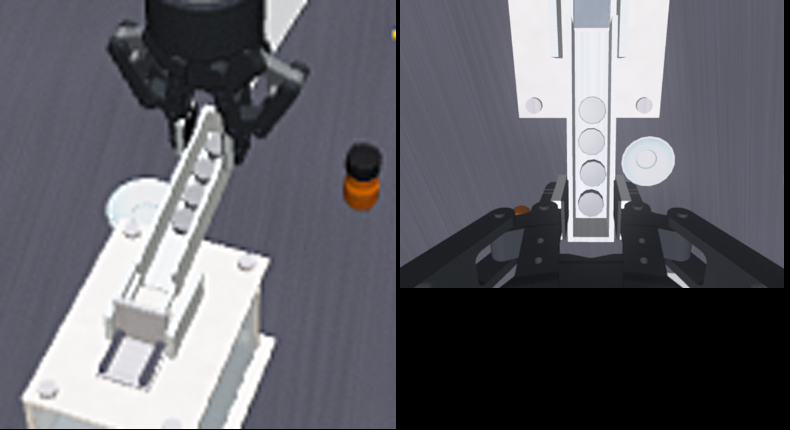

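Call:
{"method": "jog_arm", "body": {"deltas": [[[0,0,-0.6,0,1],[0,0,-0.6,0,1],[0,0,-0.6,0,1],[0,0,-0.6,0,1],[0,0,-0.6,0,1],[0,0,-0.6,0,1],[0,0,-0.6,0,1],[0,0,-0.6,0,1]]]}}

```text
time_s: 19.65
tcp_pos: [0.487, 0.0924, 0.1273]
tcp_rot: [-0.021, 1.53, -1.781]
ft_force: [-0.7, -11.0, 1.1]
finger_gap: 0.0268
```

```bash
python3 - <<'E'
from h import *
st();snap("side","s11");st();snap("wrist","w11");st()
im=cv2.imread("pics/s11.png")[240:370,240:360];a=cv2.resize(im,None,fx=3.3,fy=3.3,interpolation=2)
b=cv2.resize(cv2.imread("pics/w11.png"),None,fx=.6,fy=.6);c=np.zeros((430,790,3),np.uint8);c[:a.shape[0],:a.shape[1]]=a;c[:b.shape[0],400:400+b.shape[1]]=b;cv2.imwrite("pics/c11.png",c)
E
```

```text
t 19.65 tcp [0.487  0.0924 0.1273] along 33.13 lat 0.93 yhead -10.85 nose-down deg 2.35 roll -0.05 Fpush 10.94 Fz 1.07 M [-2.033  0.093 -0.21 ] gap 0.0268
t 19.7 tcp [0.487  0.0924 0.1273] along 33.13 lat 0.93 yhead -10.85 nose-down deg 2.36 roll -0.05 Fpush 10.44 Fz 0.3 M [-1.955  0.009 -0.129] gap 0.0261
t 19.75 tcp [0.4871 0.0924 0.1273] along 33.14 lat 0.97 yhead -10.85 nose-down deg 2.35 roll -0.05 Fpush 11.08 Fz 0.2 M [-1.969  0.047 -0.125] gap 0.0265
```

View pics/c11.png

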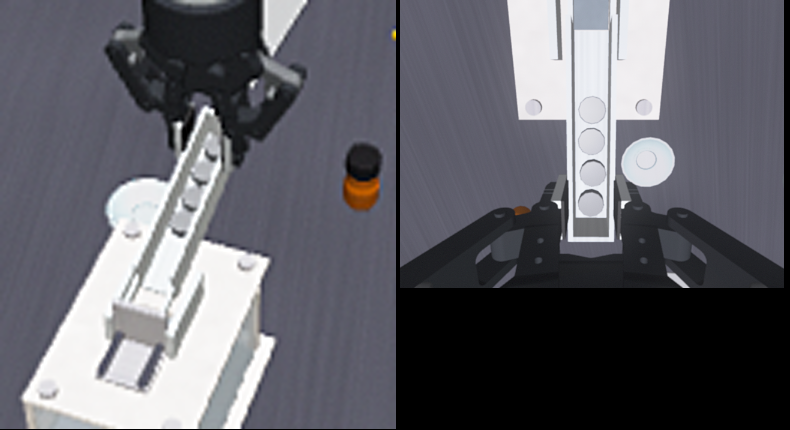

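Call:
{"method": "jog_arm", "body": {"deltas": [[[0,0,-0.7,0,1],[0,0,-0.7,0,1],[0,0,-0.75,0,1],[0,0,-0.75,0,1],[0,0,-0.8,0,1],[0,0,-0.8,0,1],[0,0,-0.8,0,1],[0,0,-0.8,0,1]]]}}

```text
time_s: 20.75
tcp_pos: [0.4873, 0.0926, 0.128]
tcp_rot: [-0.053, 1.519, -1.812]
ft_force: [-1.9, -13.4, 1.8]
finger_gap: 0.0264
```

```bash
python3 - <<'E'
from h import *
st();env.camera("top");st();env.camera("top");st();snap("wrist","w12");st()
E
```

```text
t 20.75 tcp [0.4873 0.0926 0.128 ] along 32.86 lat 1.18 yhead -10.79 nose-down deg 2.98 roll -0.16 Fpush 13.47 Fz 1.77 M [-2.175  0.146 -0.15 ] gap 0.0264
t 20.8 tcp [0.4874 0.0926 0.128 ] along 32.85 lat 1.2 yhead -10.79 nose-down deg 2.98 roll -0.16 Fpush 12.6 Fz 1.81 M [-2.246  0.148 -0.169] gap 0.0267
t 20.85 tcp [0.4873 0.0926 0.128 ] along 32.84 lat 1.18 yhead -10.79 nose-down deg 2.97 roll -0.16 Fpush 13.24 Fz 2.45 M [-2.196  0.173 -0.169] gap 0.0266
t 20.9 tcp [0.4873 0.0926 0.128 ] along 32.85 lat 1.17 yhead -10.79 nose-down deg 2.97 roll -0.16 Fpush 13.4 Fz 2.72 M [-2.178  0.091 -0.139] gap 0.0265
```

View pics/w12.png

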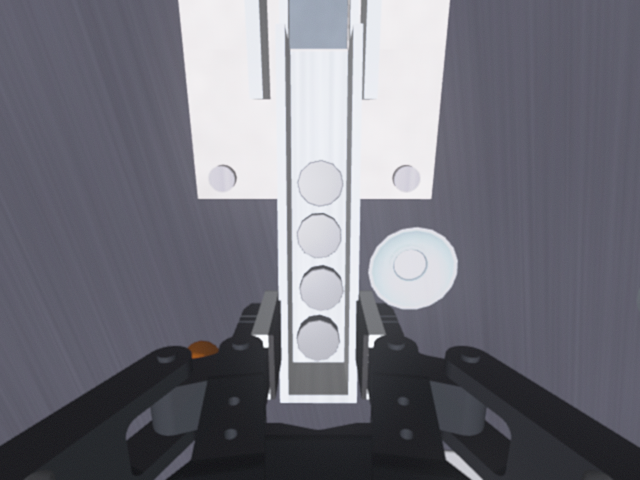

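Call:
{"method": "jog_arm", "body": {"deltas": [[[-3,0,-1.1,0,0.42],[-3,0,-1.2,0,0.42],[-3,0,-1.3,0,0.42],[-3,0,-1.4,0,0.42],[-3,0,-1.5,0,0.42],[-3,0,-1.6,0,0.42],[-3,0,-1.7,0,0.42],[-3,0,-1.8,0,0.42]]]}}

```text
time_s: 21.9
tcp_pos: [0.4889, 0.1017, 0.151]
tcp_rot: [-0.099, 1.509, -1.857]
ft_force: [-1.6, -6.6, -1.4]
finger_gap: 0.0268
```

```bash
cat >> h.py <<'E'
def look(n):
    snap("side","s"+n);st();snap("wrist","w"+n);st()
    im=cv2.imread(f"pics/s{n}.png")[240:370,240:360];a=cv2.resize(im,None,fx=3.3,fy=3.3,interpolation=2)
    b=cv2.resize(cv2.imread(f"pics/w{n}.png"),None,fx=.6,fy=.6);c=np.zeros((430,790,3),np.uint8);c[:a.shape[0],:a.shape[1]]=a;c[:b.shape[0],400:400+b.shape[1]]=b;cv2.imwrite(f"pics/c{n}.png",c)
E
python3 - <<'E'
from h import *
st();look("13")
E
```

```text
t 21.9 tcp [0.4889 0.1017 0.151 ] along 23.58 lat 0.99 yhead -10.75 nose-down deg 3.5 roll -0.35 Fpush 6.8 Fz -1.37 M [-1.464  0.196 -0.012] gap 0.0268
t 21.95 tcp [0.4891 0.1019 0.1514] along 23.38 lat 1.17 yhead -10.75 nose-down deg 3.49 roll -0.31 Fpush 7.98 Fz -0.91 M [-1.741 -0.102 -0.186] gap 0.0266
t 22.0 tcp [0.4891 0.1018 0.1512] along 23.45 lat 1.18 yhead -10.74 nose-down deg 3.48 roll -0.3 Fpush 7.15 Fz -1.17 M [-1.711 -0.228 -0.278] gap 0.0263
```

View pics/c13.png

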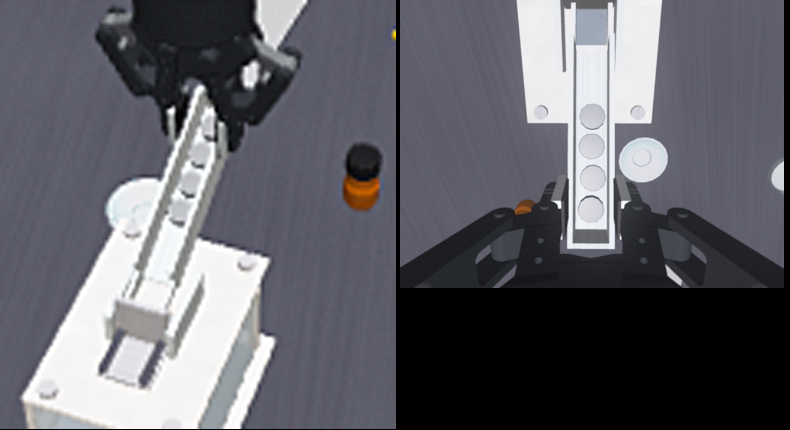

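```bash
cat >> h.py <<'E'
def lip(th,piv=(-43.4,22.9)):
    # row of floor lip (x=60,z=3), rear wall top (x=-70,z=30) for rel. pitch th deg, nose down; tool: x down, -z fwd
    vf,cx,cy=K["wrist"];f=240/np.tan(np.radians(vf/2));o=[]
    for x,z in ((60,3),(-70,30),(90,12)):
        a,b=x-piv[0],z-piv[1];t=np.radians(th);fw=a*np.cos(t)+b*np.sin(t);up=-a*np.sin(t)+b*np.cos(t)
        p=np.array([-up,0,-fw])/1e3;q=T_wt[:3,:3].T@(p-T_wt[:3,3]);o.append((f*q[1]/q[2]+cy).round(1))
    return o
E
python3 - <<'E'
from h import *
for t in range(0,40,3): print(t,lip(t))
im=cv2.imread("pics/w13.png");cv2.imwrite("pics/w13c.png",cv2.resize(im[0:130,270:380],None,fx=4.5,fy=4.5))
E
```

```text
0 [np.float64(24.0), np.float64(392.3), np.float64(-91.7)]
3 [np.float64(31.4), np.float64(393.7), np.float64(-77.6)]
6 [np.float64(38.9), np.float64(395.0), np.float64(-63.7)]
9 [np.float64(46.7), np.float64(396.0), np.float64(-50.1)]
12 [np.float64(54.6), np.float64(396.9), np.float64(-36.8)]
15 [np.float64(62.6), np.float64(397.6), np.float64(-23.7)]
18 [np.float64(70.8), np.float64(398.0), np.float64(-10.9)]
21 [np.float64(79.0), np.float64(398.3), np.float64(1.6)]
24 [np.float64(87.2), np.float64(398.3), np.float64(13.9)]
27 [np.float64(95.6), np.float64(398.0), np.float64(26.0)]
30 [np.float64(103.9), np.float64(397.5), np.float64(37.8)]
33 [np.float64(112.3), np.float64(396.8), np.float64(49.4)]
36 [np.float64(120.7), np.float64(395.8), np.float64(60.8)]
39 [np.float64(129.0), np.float64(394.6), np.float64(72.1)]
```

View pics/w13c.png

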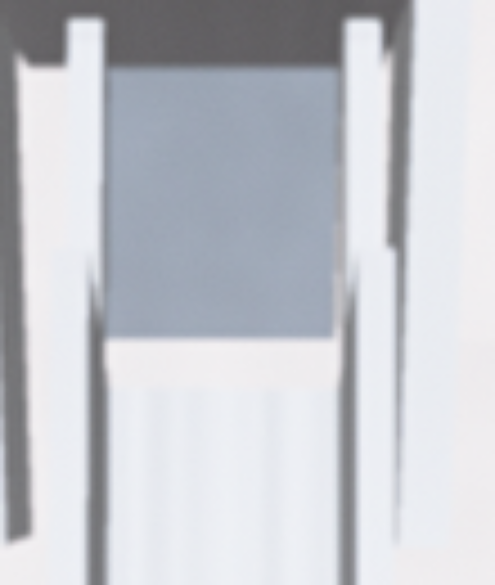

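Call:
{"method": "jog_arm", "body": {"deltas": [[[-1,0,-1.8,0,0.42],[-1,0,-1.8,0,0.42],[-1,0,-1.6,0,0.42],[-1,0,-1.4,0,0.42],[-1,0,-1.3,0,0.42],[-1,0,-1.2,0,0.42],[-1,0,-1.2,0,0.42],[-1,0,-1.2,0,0.42]]]}}

```text
time_s: 23.0
tcp_pos: [0.4908, 0.1091, 0.1586]
tcp_rot: [-0.094, 1.498, -1.85]
ft_force: [0.3, -9.5, -0.3]
finger_gap: 0.0267
```

```bash
python3 - <<'E'
from h import *
st();look("14")
E
```

```text
t 23.0 tcp [0.4908 0.1091 0.1586] along 16.01 lat 1.5 yhead -10.64 nose-down deg 4.15 roll -0.38 Fpush 9.22 Fz -0.32 M [-1.937 -0.136 -0.163] gap 0.0267
t 23.05 tcp [0.4909 0.1093 0.1587] along 15.82 lat 1.57 yhead -10.64 nose-down deg 4.13 roll -0.37 Fpush 7.32 Fz 0.08 M [-1.747 -0.06  -0.15 ] gap 0.0263
t 23.1 tcp [0.4909 0.1093 0.1587] along 15.78 lat 1.53 yhead -10.64 nose-down deg 4.12 roll -0.37 Fpush 9.0 Fz 0.43 M [-1.822 -0.087 -0.165] gap 0.0266
```

View pics/c14.png

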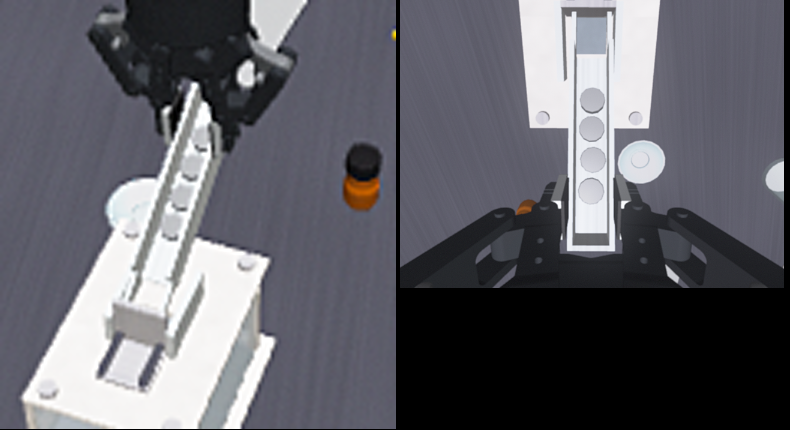

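Call:
{"method": "jog_arm", "body": {"deltas": [[[-2,0,-2,0,0.42],[-2,0,-2,0,0.42],[-2,0,-2,0,0.42],[-2,0,-2,0,0.42],[-2,0,-2.1,0,0.42],[-2,0,-2.1,0,0.42],[-1,0,-1.4,0,0.42],[0,0,-0.6,0,0.42]]]}}

```text
time_s: 24.1
tcp_pos: [0.493, 0.1198, 0.1715]
tcp_rot: [-0.09, 1.486, -1.844]
ft_force: [1.0, -9.2, 0.2]
finger_gap: 0.0263
```

```bash
python3 - <<'E'
from h import *
st();look("15")
E
```

```text
t 24.1 tcp [0.493  0.1198 0.1715] along 5.05 lat 1.72 yhead -10.51 nose-down deg 4.81 roll -0.41 Fpush 8.81 Fz 0.2 M [-1.951 -0.099 -0.159] gap 0.0263
t 24.15 tcp [0.493  0.1198 0.1715] along 5.04 lat 1.72 yhead -10.51 nose-down deg 4.81 roll -0.41 Fpush 9.21 Fz 0.54 M [-1.898 -0.075 -0.155] gap 0.0263
t 24.2 tcp [0.4931 0.1198 0.1715] along 5.06 lat 1.74 yhead -10.51 nose-down deg 4.81 roll -0.41 Fpush 8.67 Fz 0.27 M [-1.867 -0.081 -0.162] gap 0.0263
```

View pics/c15.png

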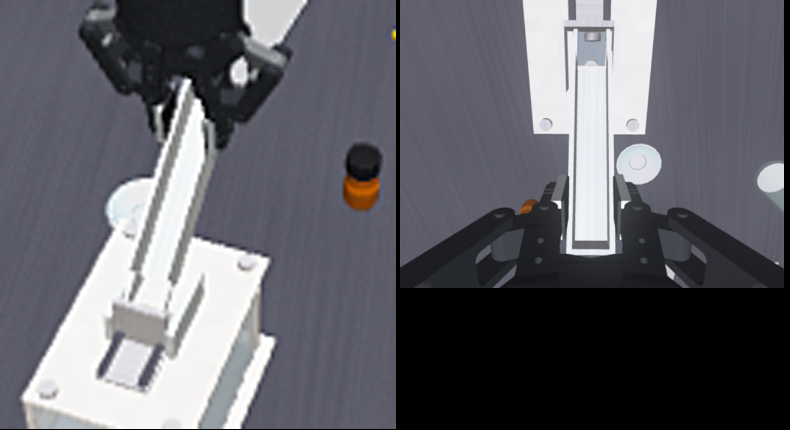

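Channel empty; let me see whether the pellets went all the way down.

```bash
python3 - <<'E'
from h import *
st()
a=cv2.resize(cv2.imread("pics/w15.png")[0:140,250:390],None,fx=2.8,fy=2.8,interpolation=2)
b=cv2.resize(cv2.imread("pics/s15.png")[300:405,235:335],None,fx=3.9,fy=3.9,interpolation=2)
h=max(a.shape[0],b.shape[0]);c=np.zeros((h,790,3),np.uint8);c[:a.shape[0],:a.shape[1]]=a;c[:b.shape[0],395:395+b.shape[1]]=b[:,:395];cv2.imwrite("pics/c15b.png",c)
E
```

```text
t 24.2 tcp [0.4931 0.1198 0.1715] along 5.06 lat 1.74 yhead -10.51 nose-down deg 4.81 roll -0.41 Fpush 8.67 Fz 0.27 M [-1.867 -0.081 -0.162] gap 0.0263
```

View pics/c15b.png

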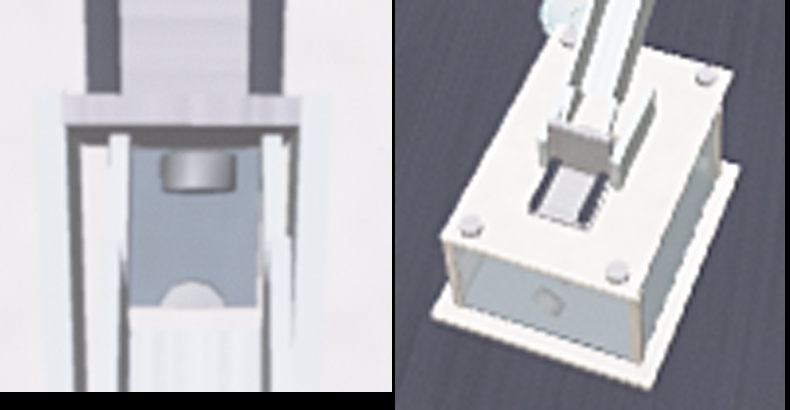

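Call:
{"method": "jog_arm", "body": {"deltas": [[[0,0,-0.4,0,0.42],[0,0,-0.4,0,0.42],[0,0,-0.4,0,0.42],[0,0,-0.4,0,0.42],[0,0,-0.4,0,0.42],[0,0,-0.4,0,0.42],[0,0,-0.4,0,0.42],[0,0,-0.4,0,0.42]]]}}

```text
time_s: 25.2
tcp_pos: [0.4931, 0.1188, 0.1723]
tcp_rot: [-0.079, 1.475, -1.831]
ft_force: [-0.4, -8.0, 1.6]
finger_gap: 0.0263
```

```bash
python3 - <<'E'
from h import *
st();look("16")
a=cv2.resize(cv2.imread("pics/w16.png")[0:200,230:410],None,fx=2.2,fy=2.2,interpolation=2)
b=cv2.resize(cv2.imread("pics/s16.png")[300:405,235:335],None,fx=3.9,fy=3.9,interpolation=2)
h=max(a.shape[0],b.shape[0]);c=np.zeros((h,790,3),np.uint8);c[:a.shape[0],:a.shape[1]]=a;c[:b.shape[0],400:]=b[:,:390];cv2.imwrite("pics/c16b.png",c)
E
```

```text
t 25.2 tcp [0.4931 0.1188 0.1723] along 6.01 lat 1.98 yhead -10.39 nose-down deg 5.44 roll -0.4 Fpush 7.97 Fz 1.58 M [-1.769 -0.013 -0.144] gap 0.0263
t 25.25 tcp [0.4932 0.1188 0.1723] along 6.03 lat 2.02 yhead -10.39 nose-down deg 5.44 roll -0.39 Fpush 7.43 Fz 0.86 M [-1.747 -0.054 -0.157] gap 0.0268
t 25.3 tcp [0.4931 0.1188 0.1723] along 6.0 lat 2.0 yhead -10.38 nose-down deg 5.44 roll -0.4 Fpush 8.54 Fz 1.59 M [-1.797 -0.04  -0.1  ] gap 0.0265
```

View pics/c16b.png

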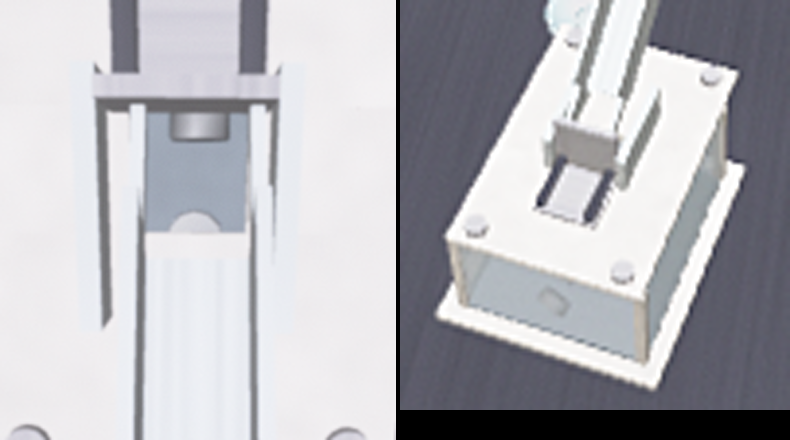

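```bash
python3 - <<'E'
import cv2
a=cv2.imread("pics/w16.png");cv2.imwrite("pics/w16b.png",cv2.resize(a[0:290,100:560],None,fx=1.7,fy=1.7,interpolation=2))
E
```

```text
(no output)
```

View pics/w16b.png

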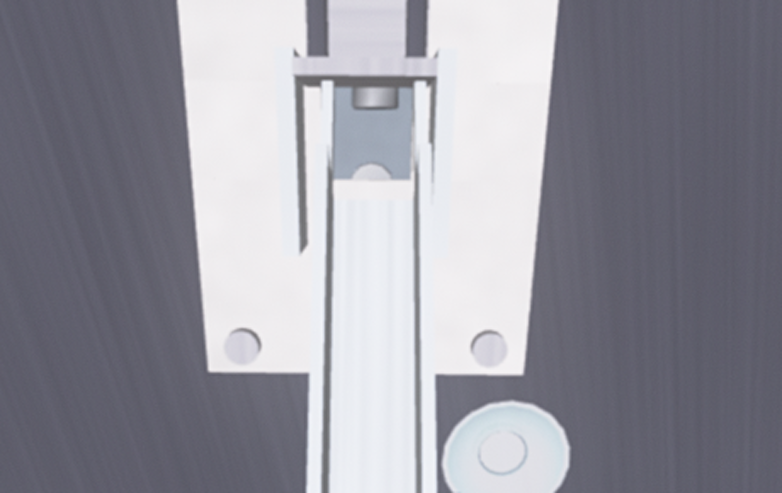

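View pics/s16.png

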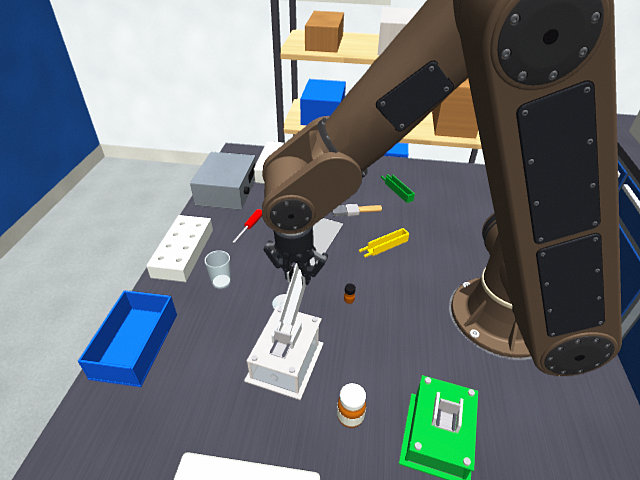

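Call:
{"method": "jog_arm", "body": {"deltas": [[[0,0,3,0,1],[-4,0,6,0,1],[-8,0,12,0,1],[-10,0,18,0,1],[-10,0,25,0,1],[-5,0,30,0,1],[0,0,30,0,1],[0,0,30,0,1]]]}}

```text
time_s: 26.3
tcp_pos: [0.4654, -0.0338, 0.2289]
tcp_rot: [-0.045, 1.476, -1.794]
ft_force: [0.0, 0.5, -1.3]
finger_gap: 0.0259
```

```bash
python3 - <<'E'
from h import *
st();look("17"); s=env.read_state(); plan(s,[0.4965,-0.258,0.20],-15.5); rows(s,[0.4965,-0.258,0.19],7,5,1)
E
```

```text
t 26.3 tcp [ 0.4654 -0.0338  0.2289] along 161.11 lat 3.2 yhead -10.21 nose-down deg 5.41 roll -0.19 Fpush -0.51 Fz -1.29 M [ 0.041 -0.002  0.053] gap 0.0259
t 26.35 tcp [ 0.4651 -0.0361  0.2293] along 163.45 lat 3.35 yhead -10.25 nose-down deg 5.46 roll -0.17 Fpush 0.26 Fz -1.08 M [-0.013 -0.058  0.018] gap 0.0266
t 26.4 tcp [ 0.4654 -0.0348  0.229 ] along 162.09 lat 3.34 yhead -10.35 nose-down deg 5.43 roll -0.19 Fpush -0.71 Fz -1.92 M [ 0.065 -0.037 -0.005] gap 0.0266
t 26.4 tcp [ 0.4654 -0.0348  0.229 ] x [-0.0209 -0.0924 -0.9955] yhead -10.35 zhead -100.33 F [ 0.15  0.7  -1.92] M [ 0.065 -0.037 -0.005] gap 0.0266
tool delta mm [ 48.9  70.9 210.3]
twist deg (about down x, + = cw from above) 5.15
[[8.0, 10.0, 30.0, 0.7, 1], [9.0, 11.0, 30.0, 0.7, 1], [8.0, 10.0, 29.0, 0.7, 1], [9.0, 12.0, 30.0, 0.7, 1], [8.0, 11.0, 29.0, 0.7, 1], [8.0, 12.0, 29.0, 0.7, 1], [9.0, 13.0, 30.0, 0.7, 1]] end [ 0.4969 -0.2586  0.1899] yhead -15.2
```

View pics/c17.png

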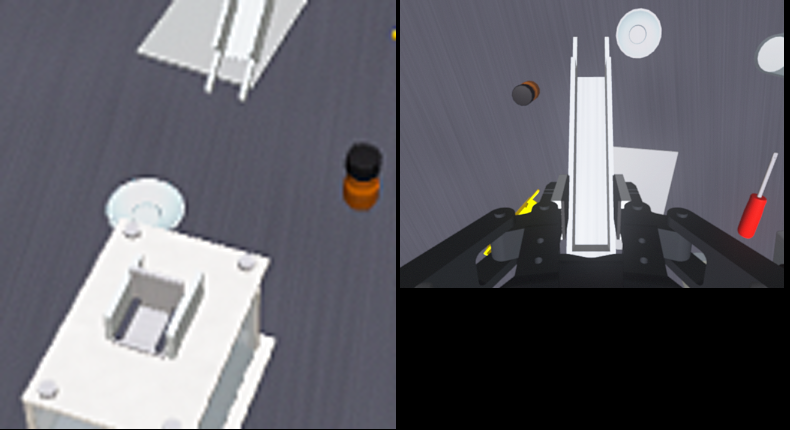

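Call:
{"method": "jog_arm", "body": {"deltas": [[[8,10,20,0.7,1],[9,11,30,0.7,1],[8,10,32,0.7,1],[9,12,32,0.7,1],[8,11,30,0.7,1],[8,12,26,0.7,1],[5,8,15,0.7,1],[0,0,0,0,1]]]}}

```text
time_s: 27.4
tcp_pos: [0.4981, -0.2408, 0.1948]
tcp_rot: [0.122, 1.479, -1.719]
ft_force: [0.8, -0.3, -1.1]
finger_gap: 0.0261
```

```bash
python3 - <<'E'
from h import *
env.camera("top");s=env.read_state(); plan(s,[0.4965,-0.258,0.12],-15.5)
snap("wrist","w18");snap("side","s18")
a=cv2.imread("pics/s18.png");cv2.imwrite("pics/s18b.png",cv2.resize(a[290:410,225:345],None,fx=5,fy=5,interpolation=2))
cv2.imwrite("pics/s18c.png",cv2.resize(a[150:290,240:420],None,fx=4,fy=4,interpolation=2))
E
```

```text
t 27.45 tcp [ 0.498  -0.2401  0.1949] x [-0.0136 -0.0906 -0.9958] yhead -15.43 zhead -105.48 F [ 0.23  0.55 -0.85] M [ 0.057 -0.065 -0.018] gap 0.0266
tool delta mm [76.2  2.5 10.7]
twist deg (about down x, + = cw from above) 0.07
```

View pics/s18b.png

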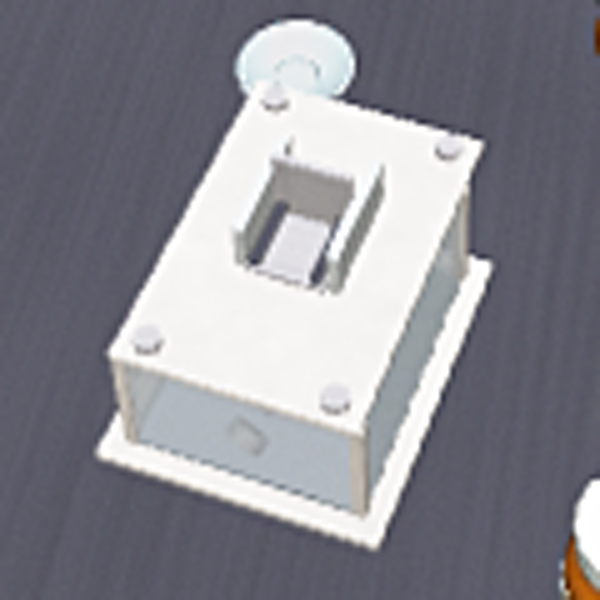

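View pics/s18c.png

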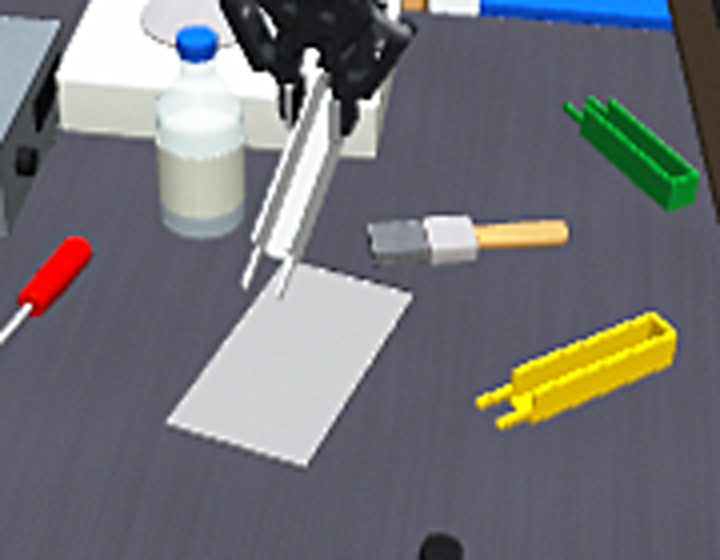

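View pics/w18.png

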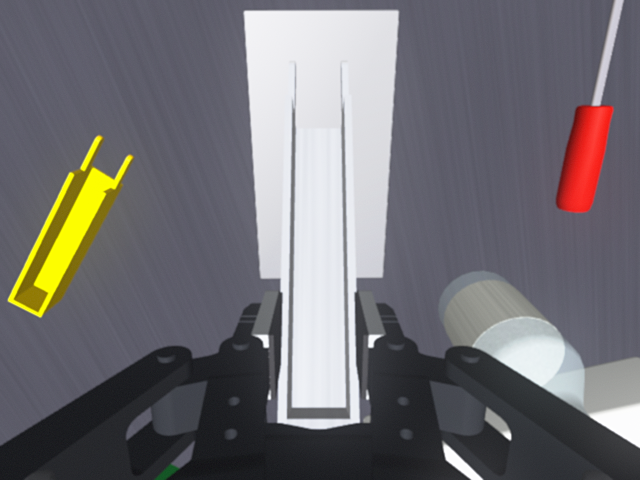

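Call:
{"method": "jog_arm", "body": {"deltas": [[[10,0.5,1,0,1],[16,0.5,1,0,1],[18,0.5,1,0,1],[16,0.5,0,0,1],[12,0,0,0,1],[8,0,0,0,1],[5,0,0,0,1],[3,0,0,0,1]]]}}

```text
time_s: 28.55
tcp_pos: [0.4976, -0.2489, 0.1014]
tcp_rot: [0.11, 1.48, -1.726]
ft_force: [0.4, 0.8, -2.5]
finger_gap: 0.0263
```

```bash
python3 - <<'E'
from h import *
env.camera("top");s=env.read_state(); plan(s,[0.4988,-0.2506,0.026],-15.5)
snap("side","s19")
a=cv2.imread("pics/s19.png")
cv2.imwrite("pics/s19c.png",cv2.resize(a[150:290,240:420],None,fx=4,fy=4,interpolation=2))
E
```

```text
t 28.6 tcp [ 0.4975 -0.2488  0.1012] x [-0.0144 -0.0896 -0.9959] yhead -15.17 zhead -105.22 F [-0.73  0.14 -2.3 ] M [ 0.003 -0.034 -0.042] gap 0.0263
tool delta mm [75.   1.  -5.4]
twist deg (about down x, + = cw from above) 0.33
```

View pics/s19c.png

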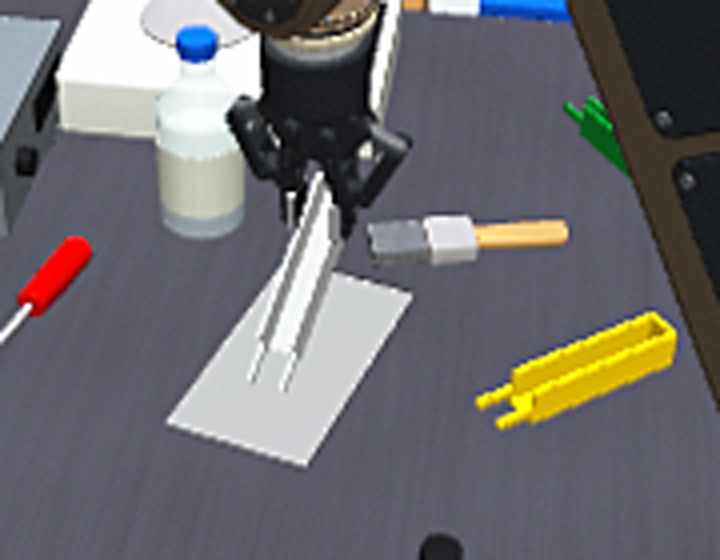

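Call:
{"method": "jog_arm", "body": {"deltas": [[[3,0,0,0,1],[3,0,1,0,1],[3,0,1,0,1],[4,0,1,0,1],[4,0,1,0,1],[4,0,1,0,1],[4,0,1,0,1],[4,0,1,0,1]]]}}

```text
time_s: 29.65
tcp_pos: [0.4966, -0.2623, 0.0756]
tcp_rot: [0.178, 1.474, -1.657]
ft_force: [-3.7, -4.3, 7.3]
finger_gap: 0.0263
```

```bash
python3 - <<'E'
from h import *
s=env.read_state(); plan(s,[0.4988,-0.2506,0.026],-15.5)
snap("side","s20");snap("wrist","w20")
a=cv2.imread("pics/s20.png")
cv2.imwrite("pics/s20c.png",cv2.resize(a[150:290,240:420],None,fx=4,fy=4,interpolation=2))
E
```

```text
t 29.65 tcp [ 0.4966 -0.2623  0.0756] x [-0.0084 -0.0964 -0.9953] yhead -15.09 zhead -105.19 F [-3.69 -4.33  7.32] M [-0.295  0.557  0.221] gap 0.0263
tool delta mm [ 48.3  -1.8 -16.5]
twist deg (about down x, + = cw from above) 0.41
```

View pics/s20c.png

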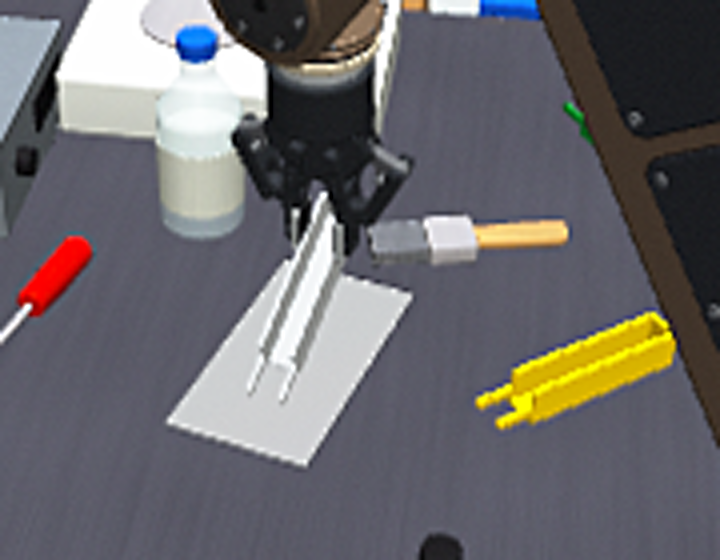

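Call:
{"method": "jog_arm", "body": {"deltas": [[[4,0,1,0,1],[4,0,1,0,1],[4,0,0.5,0,1],[4,0,0.5,0,1],[4,0,0.5,0,1],[4,0,0,0,1],[4,0,0,0,1],[4,0,0,0,1]]]}}

```text
time_s: 30.75
tcp_pos: [0.4968, -0.2718, 0.0448]
tcp_rot: [0.231, 1.47, -1.605]
ft_force: [0.3, -2.5, 6.8]
finger_gap: 0.0266
```

```bash
python3 - <<'E'
from h import *
s=env.read_state(); plan(s,[0.4988,-0.2506,0.026],-15.5)
snap("side","s21");snap("wrist","w21")
a=cv2.imread("pics/s21.png")
cv2.imwrite("pics/s21c.png",cv2.resize(a[150:290,240:420],None,fx=4,fy=4,interpolation=2))
E
```

```text
t 30.75 tcp [ 0.4968 -0.2718  0.0448] x [-0.0035 -0.1006 -0.9949] yhead -15.13 zhead -105.26 F [ 0.3  -2.46  6.81] M [ 0.2   -0.192 -0.075] gap 0.0266
tool delta mm [ 16.6  -4.  -22.7]
twist deg (about down x, + = cw from above) 0.37
```

View pics/s21c.png

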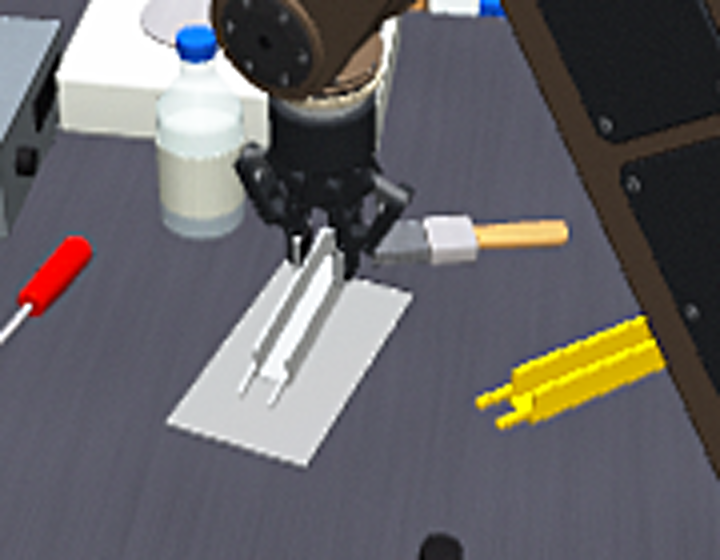

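Call:
{"method": "jog_arm", "body": {"deltas": [[[3,0,-0.3,0,1],[3,0,-0.3,0,1],[3,0,-0.3,0,1],[2,0,-0.3,0,1],[2,0,-0.3,0,1],[1,0,0,0,1],[1,0,0,0,1],[1,0,0,0,1]]]}}

```text
time_s: 31.85
tcp_pos: [0.4986, -0.2738, 0.0282]
tcp_rot: [0.273, 1.467, -1.565]
ft_force: [-1.5, -1.6, 6.3]
finger_gap: 0.0266
```

```bash
python3 - <<'E'
from h import *
s=env.read_state(); plan(s,[0.4988,-0.2506,0.026],-15.5)
snap("side","s22");snap("wrist","w22")
a=cv2.imread("pics/s22.png")
cv2.imwrite("pics/s22c.png",cv2.resize(a[150:290,240:420],None,fx=4,fy=4,interpolation=2))
E
```

```text
t 31.85 tcp [ 0.4986 -0.2738  0.0282] x [ 6.000e-04 -1.033e-01 -9.947e-01] yhead -15.17 zhead -105.33 F [-1.48 -1.6   6.27] M [0.142 0.103 0.014] gap 0.0266
tool delta mm [ -0.2  -5.9 -22.5]
twist deg (about down x, + = cw from above) 0.33
```

View pics/s22c.png

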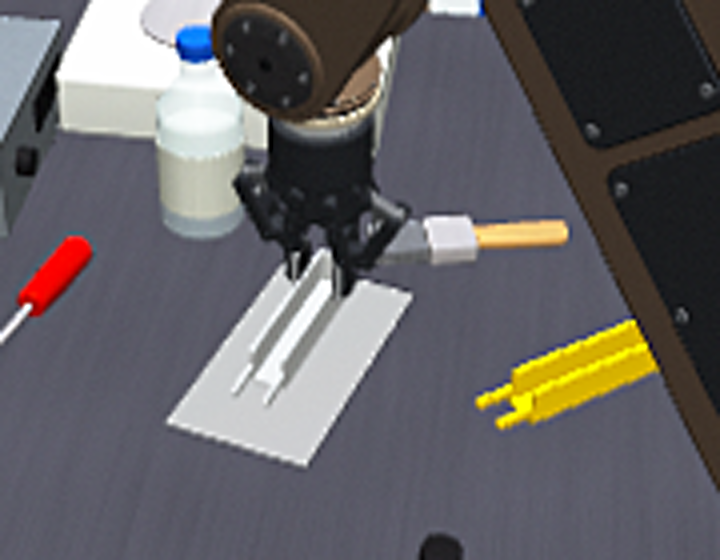

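View pics/w22.png

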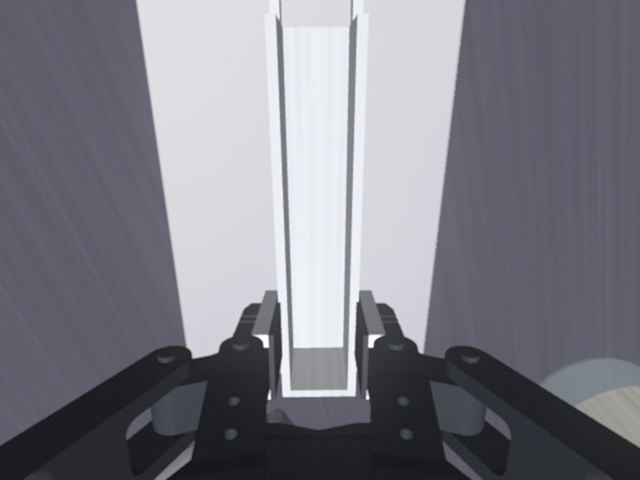

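Call:
{"method": "jog_arm", "body": {"deltas": [[[2,0,-1,0,1],[2,0,-1,0,1],[1.5,0,-1,0,1],[1,0,0,0,1],[0,0,0,0,0.2],[0,0,0,0,-0.2],[0,0,0,0,-1],[0,0,0,0,-1]]]}}

```text
time_s: 32.95
tcp_pos: [0.4985, -0.2734, 0.0265]
tcp_rot: [0.272, 1.463, -1.564]
ft_force: [-0.5, -0.8, 0.3]
finger_gap: 0.0844
```

```bash
python3 - <<'E'
from h import *
s=env.read_state(); plan(s,[0.4988,-0.2506,0.026],-15.5)
snap("side","s23");snap("wrist","w23")
a=cv2.imread("pics/s23.png")
cv2.imwrite("pics/s23c.png",cv2.resize(a[150:290,240:420],None,fx=4,fy=4,interpolation=2))
E
```

```text
t 32.95 tcp [ 0.4985 -0.2734  0.0265] x [ 7.000e-04 -1.075e-01 -9.942e-01] yhead -15.12 zhead -105.29 F [-0.46 -0.77  0.26] M [0.02  0.011 0.008] gap 0.0844
tool delta mm [ -1.9  -5.7 -22. ]
twist deg (about down x, + = cw from above) 0.38
```

View pics/s23c.png

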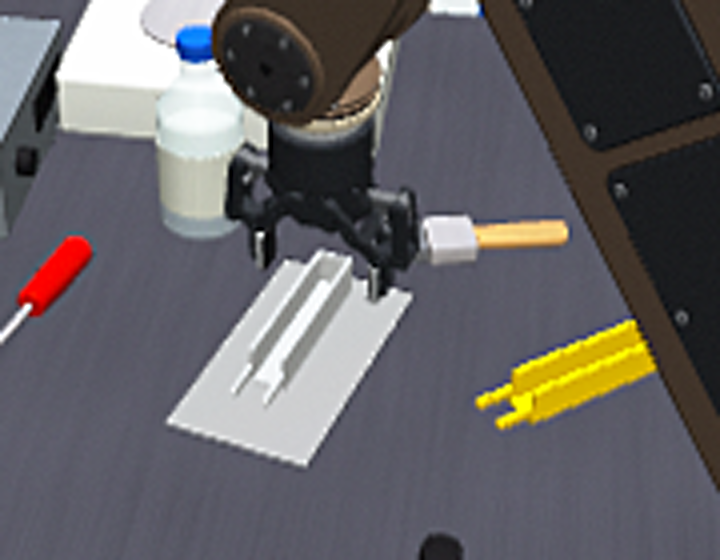

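View pics/w23.png

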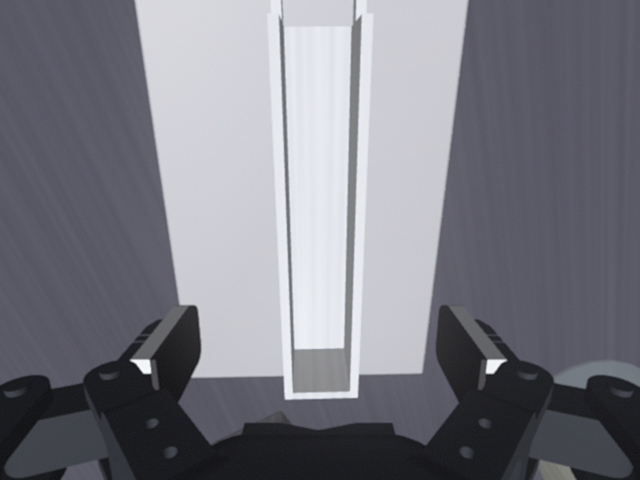

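Released and lying flat. Now retreat upward and check everything.

Call:
{"method": "jog_arm", "body": {"deltas": [[[-8,0,0,0,-1],[-20,0,0,0,-1],[-30,0,0,0,-1],[-35,0,0,0,-1],[-35,0,0,0,-1],[-25,0,0,0,-1],[-10,0,0,0,-1],[0,0,0,0,-1]]]}}

```text
time_s: 34.05
tcp_pos: [0.498, -0.2547, 0.1962]
tcp_rot: [0.282, 1.463, -1.554]
ft_force: [-0.3, -0.3, -1.3]
finger_gap: 0.0852
```

```bash
python3 - <<'E'
from h import *
env.camera("top");s=env.read_state(); plan(s,[0.4988,-0.2506,0.026],-15.5)
snap("wrist","w24");snap("side","s24");snap("top","t24")
a=cv2.imread("pics/s24.png")
cv2.imwrite("pics/s24c.png",cv2.resize(a[150:410,220:420],None,fx=2.3,fy=2.3,interpolation=2))
E
```

```text
t 34.1 tcp [ 0.4979 -0.2547  0.1956] x [ 0.0011 -0.1067 -0.9943] yhead -15.11 zhead -105.29 F [-0.21 -0.55 -0.79] M [ 0.087 -0.014 -0.078] gap 0.0853
tool delta mm [168.2  -5.1 -21.6]
twist deg (about down x, + = cw from above) 0.39
```

View pics/s24c.png

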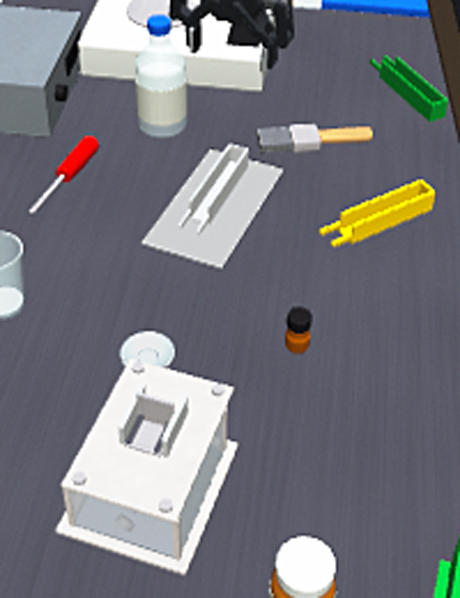

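View pics/w24.png

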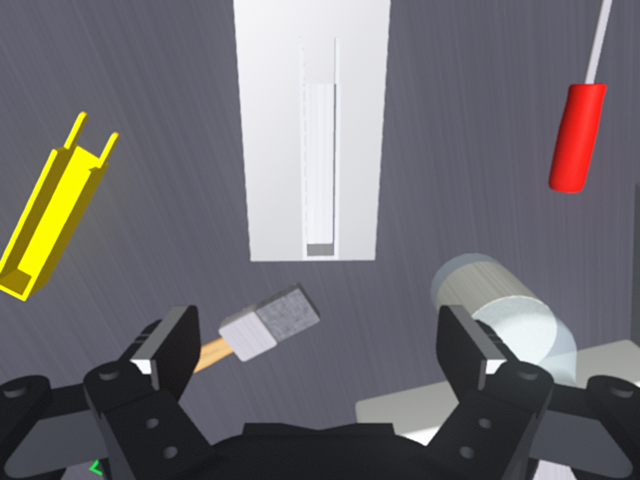

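View pics/t24.png

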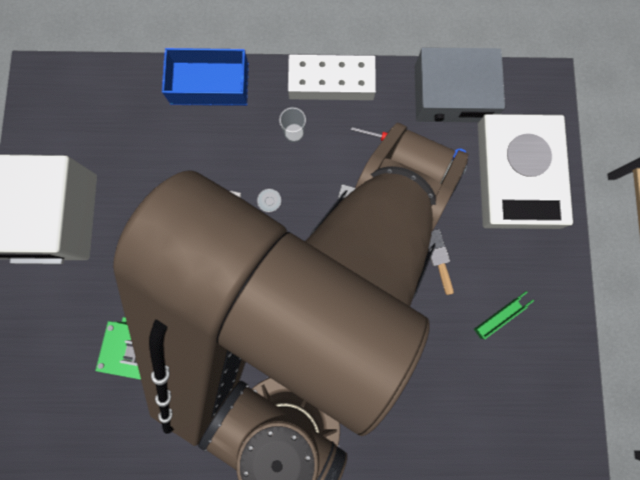

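```bash
python3 - <<'E'
from h import *
s=env.read_state()
b=ray("wrist",320,258,.033,s);l=ray("wrist",319,83,.006,s);t=ray("wrist",320,38,.019,s)
u=(t-b)[:2];n=np.linalg.norm(u);u/=n;o=b[:2]+.07*u;print("len",n,head(u),"origin",o,"from lip",l[:2]-.06*u)
h=np.radians(74.65);v=np.array([np.cos(h),np.sin(h)]);d=o-np.array([.5093,-.2151]);print("mat x,y mm",d@v*1e3,(v[0]*d[1]-v[1]*d[0])*1e3)
E
```

```text
len 0.15758323323603626 74.79671455731878 origin [ 0.50856467 -0.23465682] from lip [ 0.5080866  -0.23545853]
mat x,y mm -19.053822432540382 -4.467881050715201
```

View pics/w17.png

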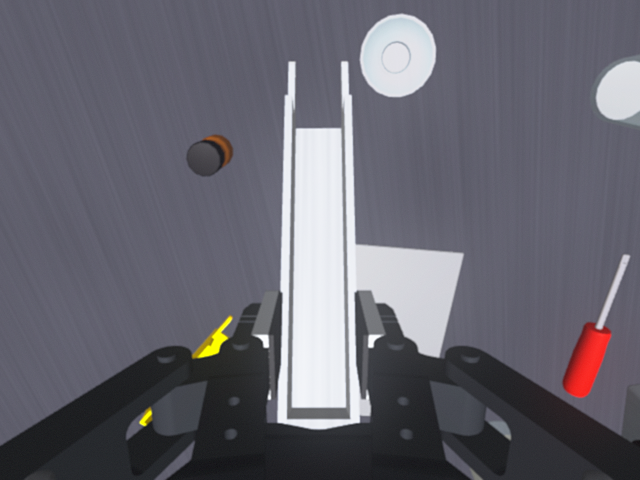

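```bash
python3 -c "
from bench import env
print(env.finish_job())"
```

```text
the job is handed in; nothing more can be done
None
```

I handed the job in at about 34 s. The shutter was pressed firmly, the chute emptied over the open mouth, and the chute is back flat on the mat and released. I could only see two or three of the four pellets in the hopper, so the count of four isn't fully confirmed.

**How it was done:** The jog commands can't pitch the tool. I gripped the chute near its rear, pressed its prongs on the flange and raised the gripper along an arc about the tips. The chute turned between the pads, while the tool itself leaned about 5°. I flattened it again by lowering it nose-first onto the mat.

**Last checks:**
- **Press force:** it read about 13 N at the stop for over 0.2 s before any pellet moved, and no reading went above 13.5 N. I only read the force at the end of each move call.
- **Shutter opening:** while tipping, the force dipped to about 7–9 N, so the shutter may briefly have been a few millimetres short of fully open.
- **Pellets:** through the mouth I saw one lying flat and one on edge inside the hopper, and through the glass I saw one that may be the on-edge one. The chute was empty and I saw no pellet on the bench or the head plate.
- **Chute:** its origin is about 19 mm along and 4–5 mm across from the mat's centre. It is flat and let go, with the gripper well above it.
- **Bystanders:** none looked moved in the pictures. I didn't measure them, and the arm hid part of the last top view.

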